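Hang the humidity gauge on the sliding hook inside the dry cabinet

ROBOT

A 6-joint arm with a two-finger parallel gripper is mounted at the origin on the work surface. World frame = base frame: x ahead of the robot, y to its left, z up, the work surface at z = 0. Lengths are in m, angles in rad, forces in N, time in s.
With the tool pointing down it reaches from about 0.3 to 0.875 m from the base axis. Payload 6.4 kg.
Tool frame: the origin (TCP) lies at the centre of the arm's flange, where the gripper is bolted on; the fingertips stand 173 mm ahead of it and the grasp point (between the pads) lies ctrl.grip_point_offset ahead of it (ctrl.grip_point_offset is the distance from the TCP to the grasp point, in m); z points along the fingers, y is the direction in which the jaws open and shut (so a half turn about z gives the same grasp; the last joint's range is limited). The gripper opens to 85 mm and grips with 20 to 120 N. Pads are 22 mm wide; open, the fingers measure 114 mm over their backs; the gripper's body (76 mm by 85 mm) begins 54 mm behind the grasp point. The pads swing forward as they close: fully open they stand 13 mm farther back than shut.
Start: joints at [1.023, 0.181, 1.607, -0, 1.354, -0.206], TCP at [0.193, 0.542, 0.405] pointing down, gripper open.
Joint ranges: [-2.99, 2.99], [-0.89, 2.07], [0.3, 2.58], [-1.14, 4.28], [0, 2.63], [-3.12, 3.12]. Speed limits (rad/s): [2.57, 2.57, 3.01, 3.14, 3.14, 3.14].

INTERFACE

Orientations are given as a unit quaternion [w, x, y, z].
In Python, from bench import ctrl, cams, boxes_of, landmark_of gives the robot as it stands.
- The arm moves only by the shell command python3 -m handwheel 'ROWS'. ROWS is JSON, a list of rows, each an object with "offset": the shift along the tool's x, y, z in m, a list of three; "spin": the turn about the tool's z in degrees; "grip": the opening, from 0 (shut) to 1 (fully open). A call has 1 to 20 rows; each row is the pose to reach, as a shift and turn from the pose commanded when the call began, along the tool's axes at that moment; what a row does not reach only later rows make up. A row lasts 1/8 s, in which the tool goes at most 62.5 mm and 10.7 degrees, less where a joint would pass 70% of its speed; a pose out of reach is approached as far as the arm can. A call with a gripper value outside its range is refused whole. The fingers move at their own pace and stop on an object; the grip force is fixed at half the most. Time passes only in rows, so rows that repeat a pose let the fingers close. It gives the time, the measured TCP pose, the force and the opening at its end, in the units of the state.
- ctrl.get_obs(): the state, without advancing time (a new reading comes with each control period).
- cams.camera(name): name is "side" or "top"; returns a dict with "color" (480x640x3 uint8, red, green, blue), "camera_matrix" (3x3 intrinsics, pixels), "view" (4x4, takes a point from world to camera coordinates). Camera axes: x right, y up, looking along -z (the intrinsics and any distortion apply to the point x, -y, -z); pixel columns grow to the right and rows downward; lengths in m; the calibration is good to about 2 mm. A picture is of the moment at which its call begins. There is no depth.
- ctrl.hand_in(): hands the job in, once; it reports no verdict.
Trained networks look in a picture, given as the dict that the camera call returned (one of the last four; its "shot" number tells which), for a name from the list of things; names that differ only in an ending like _2 or _b are one class to them, and where a whole thing is asked for, a point or a joint stands for the part that bears it (a point fixed in the world has none). Each returns a list of dicts, best first, with "confidence" (0 to 1); they miss things now and then, are a little off and sometimes report something else, mostly with a low value. They report only what shows in the picture. A call takes as long as a camera call.
- boxes_of(picture, thing): "uv" ([column, row] in pixels, amid what is visible of it).
- landmark_of(picture, thing): "uv" ([column, row] in pixels: a listed point, or the origin of a listed thing).
The state is a dict: "time_s": time; "q": joint angles; "dq": joint speeds; "joint_efforts": joint torques, N m; "eef_pos": TCP position; "eef_rot": TCP orientation; "wrist_force": force on the tool from outside, world axes, zero at the start; "torque": the same for the moment, N m; "opening": opening from 0.0 (shut) to 1.0 (fully open).
Only numpy, scipy, OpenCV 4.12 (cv2) and the standard library are available. Lean on these libraries where they do the work, as an engineer would, in place of code of your own. Each camera call takes 0.05 s, during which the arm holds its last target.

TASK

Take the humidity gauge out of its stand, lower it through the opening in the roof of the clear dry cabinet and hang it by its eye on the hook inside, without touching the rim of the opening. Then, gently, draw the hung gauge and its stiff sliding hook down together until the slide reaches its bottom stop, let go and leave the gauge hanging there freely. Leave everything else on the bench where it is.

Things in the scene. Friction and masses are not known exactly. Their poses are not given: they have to be found in the camera images.
- gauge: Humidity gauge, 150 g, upright, 189 mm tall. Origin: centre of its underside; z up, x through its thickness, y across its width. Front and back are alike; it may hang either way round. Grey case 16 (x) x 48 (y) x 40 mm with round dials, then a steel strap 5 mm thick (x), 32 mm wide to 74 mm, above that 14 mm wide. It starts standing in the stand, underside 8 mm above the bench.
- handle (a point): Middle of the gauge's black handle, where to hold it, 169 mm above the gauge's underside. The handle is 14 (x) x 20 (y) x 40 mm tall, from 149 mm up to the top at 189 mm.
- eye (a point): Middle of the upper edge of the gauge's square eye, 66 mm above the underside. The eye goes right through the strap along the gauge's x; it is 20 mm wide and 18 mm high (48 to 66 mm above the underside). This edge rests on the hook's bar when the gauge hangs.
- stand: White block, fixed, 60 (x) x 90 (y) x 34 mm tall, with a 20 x 52 mm blind slot, 26 mm deep, open at the top, in which the gauge stands. Origin: centre of its underside, z up.
- cabinet: Clear acrylic dry cabinet, fixed, 200 (x) x 180 (y) x 154 mm tall, floor 8 mm, walls 5 mm thick. Origin: centre of its underside, z up. Its own +x points to the wall with the hook (inner face at x = 95 mm); the hook is at y = 0. A white block with vials stands inside at x = -85 to -25 mm, up to 68 mm high.
- hook_low (a point): Fixed point in the cabinet (x = 69, y = 0, 91 mm above its underside): where the top of the hook's bar, midway along, lies once the slide is at its bottom stop. The hook starts 10 to 43 mm higher; that height is not reported and must be found by sight or feel. Its slide drags at about 6 N both ways, stays where left, and bears at most 25 N.
- hook_wall (a point): Fixed point on the inner face of the hook wall, x = 95, y = 0, 88 mm above the cabinet's underside. Hook: slide block 12 mm thick (to x = 83), 20 wide, 22 tall; from its middle a level bar, 6 mm diameter, runs to -x and ends in a flat upturned lip, x = 50 to 56, 8 wide, 14 mm tall: from bar's underside to 8 mm above bar top. The strap fits between lip and block, x = 56 to 83 mm.
- roof: Grey roof plate of the cabinet, 6 mm thick, its top 154 mm above the bench. Origin: in the middle of the plate (151 mm above the bench), axes as the cabinet's. The opening in it is 72 x 62 mm: x = 17 to 89 mm, y = -31 to 31 mm. Its rim must not be touched.
- rack: Bystander: green tube rack, fixed, 70 x 110 x 51 mm tall; origin centre of its underside. It and the stand swap places at random.
- vial_a: Bystander: clear vial with blue cap, 30 mm diameter, 85 mm tall; origin centre of underside.
- vial_b: Bystander: clear vial with green cap, 30 mm diameter, 85 mm tall; origin centre of underside.
- beaker: Bystander: glass beaker, 68 mm diameter, 90 mm tall; origin centre of underside.
- dish: Bystander: flat glass dish, 90 mm diameter, 16 mm tall; origin centre of underside.
- timer: Bystander: yellow bench timer, 20 x 60 x 50 mm tall; origin centre of underside.
- tipbox: Bystander: blue tip box, 80 x 120 x 50 mm tall; origin centre of underside.

How it is judged:
On the way, in this order (a step that is already met when the one before it is completed fails the run):
1. the gauge has been lifted out of the stand, its underside more than 60 mm above the bench (height (world z) of gauge above 0.06 m), for 0.1 s.
2. the gauge's eye is on the hook's bar between lip and block, bearing on it, while the hook is still above its bottom stop (upper edge of the eye 95 to 137 mm above the bench) (x of eye in the frame of cabinet between 0.055 and 0.083 m and y of eye in the frame of cabinet between -0.01 and 0.01 m and z of eye in the frame of cabinet between 0.095 and 0.137 m and contact force between gauge and cabinet above 0.8 N), for 0.1 s.
At the end, for the whole second after the job is handed in: The gauge hangs released and at rest (under 20 mm/s), within 0.2 rad of upright, by its eye on the hook's bar: upper edge of the eye at x = 55 to 83 mm, y within 10 mm, 87 to 93.5 mm above the bench in the cabinet's frame, which is the hook at its bottom stop (bar top at 91 mm) (x of eye in the frame of cabinet between 0.055 and 0.083 m and y of eye in the frame of cabinet between -0.01 and 0.01 m and z of eye in the frame of cabinet between 0.087 and 0.0935 m and angle between gauge's own z axis and vertical below 0.2 rad and linear speed of gauge below 0.02 m/s and contact force between the fingers and gauge below 0.05 N); the robot touches nothing.
It fails at once if anything touches the roof, that is the rim of the opening (over 1 N) (contact force between roof and anything else above 1 N).
It fails at once if the gauge presses on the hook or cabinet with more than 25 N (contact force between gauge and cabinet above 25 N).
It fails at once if the arm or fingers touch the cabinet (over 1 N) (contact force between any of the arm, the fingers and cabinet above 1 N).
It fails at once if a bystander is moved more than 20 mm (distance of any of vial_a, vial_b, beaker, dish, timer, tipbox from where it was at the start of the episode above 0.02 m).
It also fails if it takes over 58 s, if anything falls off the work surface, if the arm or the gripper's body presses on something with over 40 N, if the wrist force passes 120 N, or if a joint passes its speed limit or range.

## Working session

There is one attempt and no reset: what is moved stays moved. The work goes in short steps, Python scripts to look and compute and a shell command to move; the robot and the scene stay as the last step left them, time stands still between calls to the robot, and variables do not carry over. Pictures are saved under pics/ and viewed, and the job is handed in when it is done.

```bash
ls; mkdir -p pics
python3 - <<'E'
from bench import ctrl,cams,boxes_of,landmark_of
import cv2,json
print(ctrl.get_obs(), ctrl.grip_point_offset)
for n in ["side","top"]:
    p=cams.camera(n); cv2.imwrite(f"pics/{n}0.png",p["color"][:,:,::-1])
    print(n,p["camera_matrix"],p["view"],[k for k in p])
    for t in ["gauge","handle","eye","stand","cabinet","hook_low","hook_wall","roof","rack","vial_a","beaker","dish","timer","tipbox"]:
        print(t,[(x["uv"],round(x["confidence"],2)) for x in landmark_of(p,t)[:3]])
print(ctrl.get_obs()["time_s"])
E
```

```text
pics
{'time_s': 0.0, 'q': array([ 1.02269948e+00,  1.81548197e-01,  1.60801874e+00,  4.39137744e-06,
        1.35378099e+00, -2.06313487e-01]), 'dq': array([-8.31348577e-05,  5.01550887e-04,  7.23924977e-04,  1.18552879e-03,
        2.23331529e-04,  8.89063652e-04]), 'joint_efforts': array([-4.87732086e-04, -4.44863355e+01, -3.51325464e+01, -3.25260107e-04,
        9.30956594e-03, -2.22493878e-05]), 'eef_pos': array([0.19257618, 0.54152257, 0.40377467]), 'eef_rot': array([-3.25246346e-04,  1.70061509e-01,  9.85433058e-01, -8.15144699e-04]), 'wrist_force': array([-0.59905696,  0.43187212,  0.48460683]), 'torque': array([ 0.03715913,  0.01758682, -0.01610662]), 'opening': 0.9971947466966733} 0.1547
side [[561.81934428   0.         314.82024779]
 [  0.         561.81934428 240.20033241]
 [  0.           0.           1.        ]] [[-0.9848208  -0.17284095  0.01593736  0.53311866]
 [ 0.12100381 -0.61781929  0.77695393 -0.11125411]
 [-0.12444305  0.76708887  0.6293557  -1.1501951 ]
 [ 0.          0.          0.          1.        ]] ['color', 'camera_matrix', 'view', 'shot']
gauge [([286.7
[... 854 characters left out ...]
 [ 0.00000000e+00  0.00000000e+00  0.00000000e+00  1.00000000e+00]] ['color', 'camera_matrix', 'view', 'shot']
gauge [([219.2, 249.2], 0.66)]
handle [([204.0, 238.5], 0.66), ([453.2, 267.3], 0.29)]
eye [([213.7, 247.0], 0.81), ([224.0, 248.8], 0.37)]
stand [([221.0, 251.0], 0.83)]
cabinet [([440.0, 247.5], 0.92)]
hook_low [([454.6, 268.5], 0.93)]
hook_wall [([458.4, 279.8], 0.84), ([335.9, 171.6], 0.38)]
roof [([449.1, 237.7], 0.72)]
rack [([300.4, 243.3], 0.81)]
vial_a [([337.6, 301.0], 0.69), ([336.1, 175.3], 0.61), ([425.9, 322.5], 0.23)]
beaker [([281.5, 178.9], 0.71)]
dish [([426.5, 320.5], 0.86)]
timer [([228.0, 188.4], 0.62), ([216.9, 247.5], 0.33)]
tipbox [([278.9, 326.8], 0.66)]
1.5
```

View images.

View pics/side0.png

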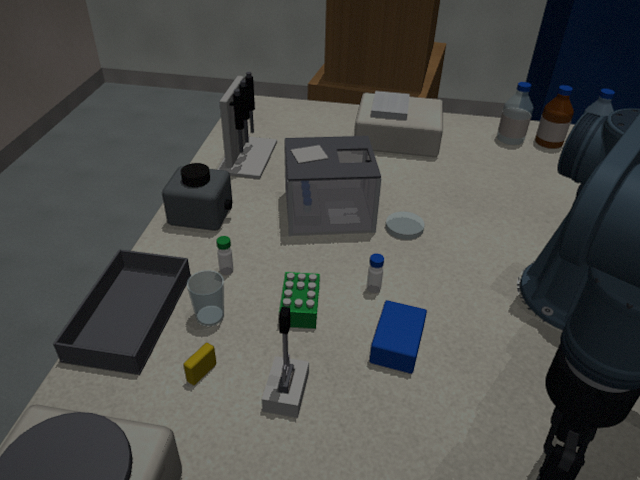

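View pics/top0.png

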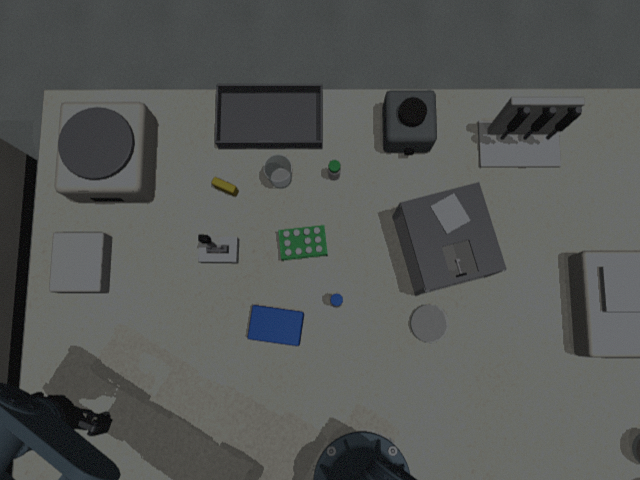

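```bash
cat > h.py <<'E'
import numpy as np,cv2
from bench import ctrl,cams,boxes_of,landmark_of
def ray(p,uv):
    K=p["camera_matrix"];V=p["view"];R=V[:3,:3];t=V[:3,3]
    d=np.linalg.inv(K)@np.array([uv[0],uv[1],1.]); d=np.array([d[0],-d[1],-d[2]])
    return -R.T@t, R.T@d
def at_z(p,uv,z):
    o,d=ray(p,uv); return o+d*(z-o[2])/d[2]
def tri(pa,ua,pb,ub):
    o1,d1=ray(pa,ua);o2,d2=ray(pb,ub)
    s=np.linalg.lstsq(np.c_[d1,-d2],o2-o1,rcond=None)[0]
    a=o1+s[0]*d1;b=o2+s[1]*d2
    return (a+b)/2,np.linalg.norm(a-b)
def proj(p,X):
    c=p["view"][:3,:3]@X+p["view"][:3,3]; c=np.array([c[0],-c[1],-c[2]]); u=p["camera_matrix"]@c; return u[:2]/u[2]
def crop(p,u0,v0,w,h,s,name):
    c=p["color"][v0:v0+h,u0:u0+w,::-1]; c=cv2.resize(c,None,fx=s,fy=s,interpolation=cv2.INTER_CUBIC)
    c=np.clip(c.astype(float)*2.0,0,255).astype(np.uint8); cv2.imwrite("pics/"+name,c)
E
python3 - <<'E'
from h import *
import pickle
P={n:cams.camera(n) for n in("side","top")}
pickle.dump(P,open("p0.pkl","wb"))
crop(P["top"],380,170,140,130,5,"t_cab.png")
crop(P["top"],185,220,70,60,10,"t_st.png")
crop(P["side"],270,125,130,120,6,"s_cab.png")
crop(P["side"],250,295,80,125,4.8,"s_st.png")
for t,a,b in [("handle",[204.,238.5],[284.8,319.6]),("eye",[213.7,247],[285.6,363.2]),("gauge",[219.2,249.2],[286.7,390.5]),("stand",[221,251],[281,392.5]),("cab",[440,247.5],[329,209.1]),("roof",[449.1,237.7],[327.5,159.5])]:
    print(t,tri(P["top"],a,P["side"],b))
print("hooklow",at_z(P["top"],[454.6,268.5],.091),"hookwall",at_z(P["top"],[458.4,279.8],.088))
E
```

```text
handle (array([0.53199618, 0.33793813, 0.17538711]), np.float64(0.0024022379193629076))
eye (array([0.53113095, 0.33806311, 0.07243404]), np.float64(0.00035708349198413015))
gauge (array([0.53346531, 0.338968  , 0.00152418]), np.float64(0.00612931502177939))
stand (array([ 0.53746339,  0.3370888 , -0.0101058 ]), np.float64(0.007114468608148949))
cab (array([ 5.40455014e-01, -1.96863244e-01, -1.16619536e-04]), np.float64(0.000719564134828867))
roof (array([ 0.54373263, -0.18911492,  0.14241153]), np.float64(0.007911846817746189))
hooklow [ 0.47812067 -0.21013412  0.091     ] hookwall [ 0.45286404 -0.21842545  0.088     ]
```

View pics/t_cab.png

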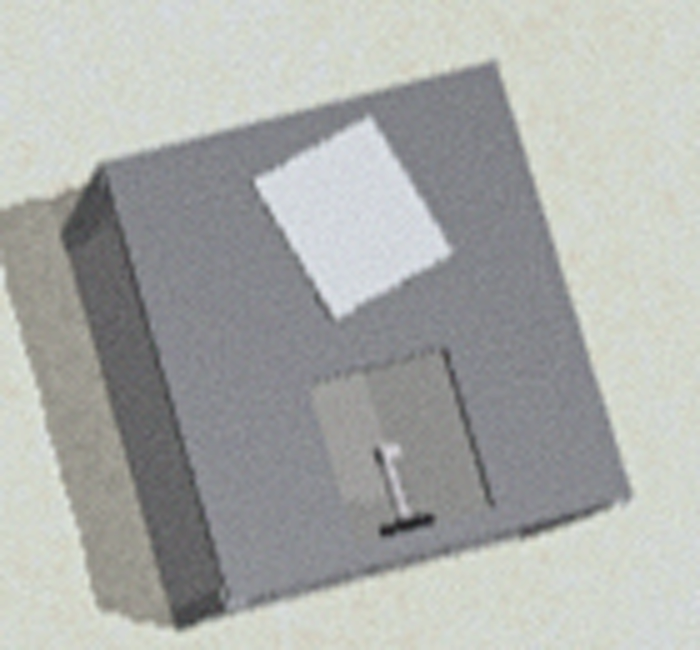

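View pics/t_st.png

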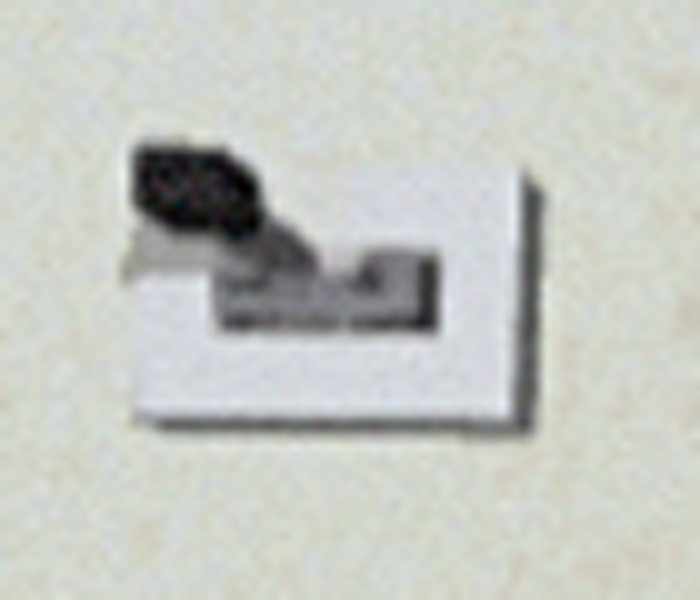

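View pics/s_cab.png

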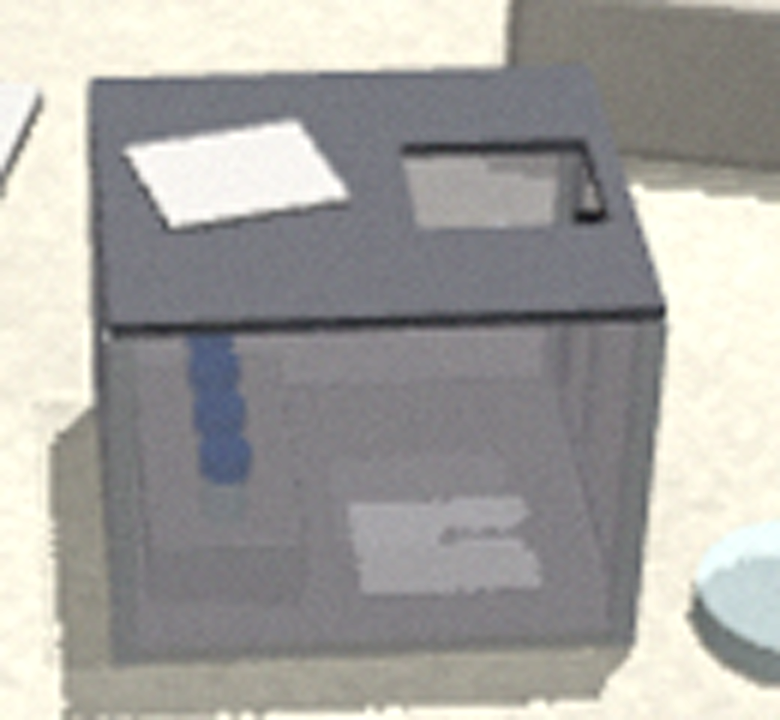

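View pics/s_st.png

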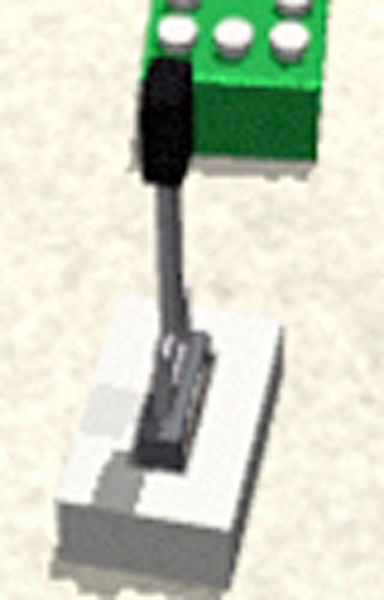

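Run:
```python
from h import *
import pickle
from scipy.optimize import least_squares
P=pickle.load(open("p0.pkl","rb"))
for n in P: print(n,ray(P[n],[0,0])[0])
def px(c,u0,v0,s): return (np.array(c)+.5)/s-.5+[u0,v0]
T=[((-100,-90),(103,165)),((-100,90),(497,62)),((100,-90),(222,607)),((100,90),(629,497)),((17,-31),(313,382)),((17,31),(445,349))]
S=[((-100,90),(113,325)),((-100,-90),(92,80)),((100,-90),(583,70)),((100,90),(663,308)),((17,-31),(402,146)),((89,-31),(585,142)),((17,31),(415,229))]
T=[(np.array(a)/1e3,px(c,380,170,5)) for a,c in T]; S=[(np.array(a)/1e3,px(c,270,125,6)) for a,c in S]
def W(q,a,z): c,s=np.cos(q[2]),np.sin(q[2]); return np.array([q[0]+c*a[0]-s*a[1],q[1]+s*a[0]+c*a[1],z])
def fit(use):
    f=lambda q:np.concatenate([proj(P[n],W(q,a,q[3]))-u for n in use for a,u in {"top":T,"side":S}[n]])
    return f
for use in (["top"],["side"],["top","side"]):
    f=fit(use); g=(lambda q:f(np.r_[q,.154])) if len(use)==1 else f
    r=least_squares(g,[.54,-.197,3.4] + ([.154] if len(use)>1 else []))
    print(use,r.x,np.degrees(r.x[2]),np.round(r.fun.reshape(-1,2),1).tolist())
q=r.x
for z in (.101,.118,.134): # project hook parts for height z of bar top
    print(z,[proj(P["top"],W(q,a,zz)).round(1) for a,zz in (((.053,0),z+.008),((.083,0),z),((.083,-.01),z+.008),((.083,.01),z+.008))])
# stand
TS=[((.03,.045),0)]
def fits(q): # stand top corners; image: left=+y, up=+x ; crop (185,220) s10
    pts=[((.03,-.045),(527,170)),((-.03,-.045),(520,415)),((-.03,.045),(138,415)),((-.010,-.026),(437,328)),((-.010,.026),(218,330))]
    return np.concatenate([proj(P["top"],W(q,a,.034))-px(c,185,220,10) for a,c in pts])
r=least_squares(fits,[.535,.335,0]); print("stand",r.x,np.degrees(r.x[2]),r.fun.reshape(-1,2).round(1).tolist())
q=r.x
print("handle top proj of (0,0,.197):",[proj(P["top"],W(q,a,.197)).round(1) for a in((.007,.01),(.007,-.01),(-.007,.01),(-.007,-.01))], "obs crop px", px((140,150),185,220,10),px((230,150),185,220,10),px((140,205),185,220,10))
print("side handle top/bottom", proj(P["side"],W(q,(0,0),.197)),proj(P["side"],W(q,(0,0),.157)), px((170,60),250,295,4.8),px((165,185),250,295,4.8))
print(at_z(P["top"],px((190,182),185,220,10),.195))
```

```text
side [0.39535473 0.90571166 0.80182466]
top [0.33031046 0.07316494 1.36146987]
['top'] [ 0.54268266 -0.19407991  3.39156459] 194.3223367982509 [[-0.3, -0.8], [-0.0, -0.1], [1.1, -0.4], [0.6, 0.7], [-1.3, 0.5], [-0.1, 0.0]]
['side'] [ 0.54593618 -0.21102439  3.19794314] 183.22864484619967 [[4.0, -49.8], [-4.8, 29.9], [5.5, 38.7], [-5.0, -41.2], [-0.5, 9.1], [1.2, 12.1], [-0.3, -18.4]]
['top', 'side'] [ 0.54434502 -0.19777772  3.34518389  0.15341959] 191.6649188478489 [[3.0, -3.7], [4.1, 0.6], [0.2, -2.6], [0.7, 2.3], [-0.2, -0.8], [1.3, 0.0], [-2.5, -44.2], [0.1, 37.3], [11.5, 38.8], [-10.6, -41.4], [1.4, 11.9], [3.2, 12.5], [-2.4, -15.9]]
0.101 [array([455.4, 261.2]), array([457.8, 274.7]), array([454.2, 275.2]), array([463. , 273.4])]
0.118 [array([457.1, 260.2]), array([459.5, 273.9]), array([455.9, 274.4]), array([464.8, 272.6])]
0.134 [array([458.7, 259.2]), array([461.2, 273.1]), array([457.6, 273.6]), array([466.6, 271.7])]
stand [ 0.53335389  0.33632659 -0.00712118] -0.40801360426413785 [[-0.1, -0.4], [-0.2, 0.1], [-0.2, -0.1], [0.3, 0.4], [0.2, 0.1]]
handle top proj of (0,0,.197): [array([197.9, 233.4]), array([207.5, 233.4]), array([197.6, 240. ]), array([207.2, 240. ])] obs crop px [198.55 234.55] [207.55 234.55] [198.55 240.05]
side handle top/bottom [283.09344374 308.48998046] [283.60584029 326.79864773] [285.02083333 307.10416667] [283.97916667 333.14583333]
[0.53144827 0.33464462 0.195     ]
```

Run:
```python
from h import *
import pickle
from scipy.optimize import least_squares
P=pickle.load(open("p0.pkl","rb"))
def px(c,u0,v0,s): return (np.array(c)+.5)/s-.5+[u0,v0]
T=[((-100,-90),(103,165)),((-100,90),(497,62)),((100,-90),(222,607)),((100,90),(629,497)),((17,-31),(313,382)),((17,31),(445,349))]
S=[((-100,-90),(113,325)),((-100,90),(92,80)),((100,90),(583,70)),((100,-90),(663,308)),((17,31),(402,146)),((89,31),(585,142)),((17,-31),(415,229))]
T=[(np.array(a)/1e3,px(c,380,170,5)) for a,c in T]; S=[(np.array(a)/1e3,px(c,270,125,6)) for a,c in S]
def W(q,a,z): c,s=np.cos(q[2]),np.sin(q[2]); return np.array([q[0]+c*a[0]-s*a[1],q[1]+s*a[0]+c*a[1],z])
def fit(use):
    return lambda q:np.concatenate([proj(P[n],W(q,a,q[3]))-u for n in use for a,u in {"top":T,"side":S}[n]])
for use in (["top"],["side"],["top","side"]):
    f=fit(use); g=(lambda q:f(np.r_[q,.154])) if len(use)==1 else f
    r=least_squares(g,[.54,-.197,3.4] + ([.154] if len(use)>1 else []))
    print(use,r.x,np.degrees(r.x[2]),np.round(r.fun.reshape(-1,2),1).tolist())
q=r.x; np.save("cab.npy",q)
for z in (.101,.118,.134):
    print(z,[proj(P["top"],W(q,a,zz)).round(1) for a,zz in (((.053,-.004),z+.008),((.053,.004),z+.008),((.083,0),z),((.083,-.01),z+.008),((.083,.01),z+.008))])
print("obs lip tips",px((380,455),380,170,5),px((398,450),380,170,5),"bar at block",px((403,515),380,170,5),"block",px((382,528),380,170,5),px((433,518),380,170,5))
crop(P["top"],435,235,50,50,12,"t_hook.png")
```

```text
['top'] [ 0.54268266 -0.19407991  3.39156459] 194.3223367982509 [[-0.3, -0.8], [-0.0, -0.1], [1.1, -0.4], [0.6, 0.7], [-1.3, 0.5], [-0.1, 0.0]]
['side'] [ 0.54176939 -0.18715042  3.39808622] 194.69599909997825 [[-1.0, 0.4], [-0.9, -0.3], [1.1, -0.8], [0.9, 0.3], [-0.5, -0.1], [0.0, -0.3], [0.5, 0.2]]
['top', 'side'] [ 0.5431306  -0.19528598  3.39381472  0.1489654 ] 194.45125995225516 [[-0.1, -0.3], [-0.2, 0.3], [1.4, -0.3], [0.5, 0.6], [-1.2, 0.7], [-0.1, 0.2], [-0.9, 0.2], [-0.5, -0.2], [0.9, -0.5], [0.2, 0.3], [-0.6, 0.0], [-0.3, -0.1], [0.2, 0.2]]
0.101 [array([453.7, 261.9]), array([457.1, 261. ]), array([458.5, 274.8]), array([454.9, 275.6]), array([463.6, 273.3])]
0.118 [array([455.4, 260.9]), array([458.9, 260. ]), array([460.2, 274. ]), array([456.7, 274.8]), array([465.4, 272.5])]
0.134 [array([457., 260.]), array([460.5, 259. ]), array([461.9, 273.2]), array([458.3, 274. ]), array([467.2, 271.7])]
obs lip tips [455.6 260.6] [459.2 259.6] bar at block [460.2 272.6] block [456.  275.2] [466.2 273.2]
```

View pics/t_hook.png

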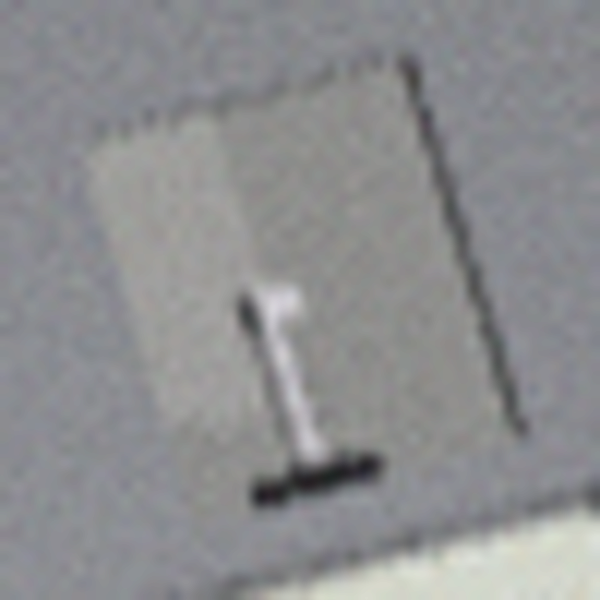

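```bash
cat >> h.py <<'E'
from scipy.spatial.transform import Rotation as Rn
def need(goal,yaw=None):
    o=ctrl.get_obs(); w,x,y,z=o["eef_rot"]; R=Rn.from_quat([x,y,z,w]).as_matrix()
    d=R.T@(np.array(goal)-o["eef_pos"]); th=np.degrees(np.arctan2(R[1,1],R[0,1]))
    print("t",round(o["time_s"],2),"pos",o["eef_pos"].round(4),"yaw_y",th.round(2),"tilt",R[:,2].round(4))
    print("offset mm",(d*1e3).round(1),"spin",None if yaw is None else round((th-yaw+90)%180-90,1))
    print("F",o["wrist_force"].round(2),"M",o["torque"].round(2),"open",round(o["opening"],3))
E
python3 -c "
from h import *
need([.532,.335,.404],-.4)"
```

```text
t 1.6 pos [0.1927 0.5418 0.4047] yaw_y 70.42 tilt [-0.  0. -1.]
offset mm [-389.   -81.1    0.7] spin 70.8
F [-0.05  1.23 -0.39] M [ 0.04  0.03 -0.02] open 0.999
```

```bash
python3 -m handwheel '[{"offset":[-0.039,-0.008,0],"spin":7,"grip":1},{"offset":[-0.078,-0.016,0],"spin":14,"grip":1},{"offset":[-0.117,-0.024,0],"spin":21,"grip":1},{"offset":[-0.156,-0.032,0],"spin":28,"grip":1},{"offset":[-0.195,-0.040,0],"spin":35,"grip":1},{"offset":[-0.234,-0.049,0],"spin":42,"grip":1},{"offset":[-0.273,-0.057,0],"spin":49,"grip":1},{"offset":[-0.312,-0.065,0],"spin":56,"grip":1},{"offset":[-0.351,-0.073,0],"spin":63,"grip":1},{"offset":[-0.389,-0.081,0],"spin":70.8,"grip":1},{"offset":[-0.389,-0.081,0],"spin":70.8,"grip":1},{"offset":[-0.389,-0.081,0],"spin":70.8,"grip":1}]'
python3 - <<'E'
from h import *
need([.532,.335,.332],-.4)
p=cams.camera("top"); crop(p,170,190,110,90,6,"t1.png")
p=cams.camera("side"); crop(p,230,240,120,170,3.5,"s1.png")
E
```

```text
time_s: 3.1
eef_pos: [0.5318, 0.3351, 0.4044]
eef_rot: [-0.0, 0.709, 0.705, -0.0]
wrist_force: [0.2, -0.7, -1.0]
opening: 1.001
t 3.1 pos [0.5318 0.3351 0.4044] yaw_y -0.34 tilt [-8.e-04  1.e-04 -1.e+00]
offset mm [-0.2  0.3 72.4] spin 0.1
F [ 0.22 -0.66 -1.04] M [ 0.01 -0.04 -0.02] open 1.001
```

View pics/t1.png

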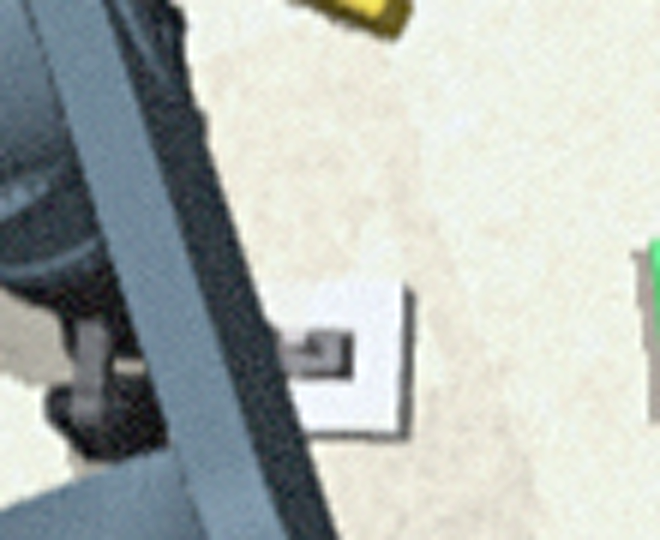

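View pics/s1.png

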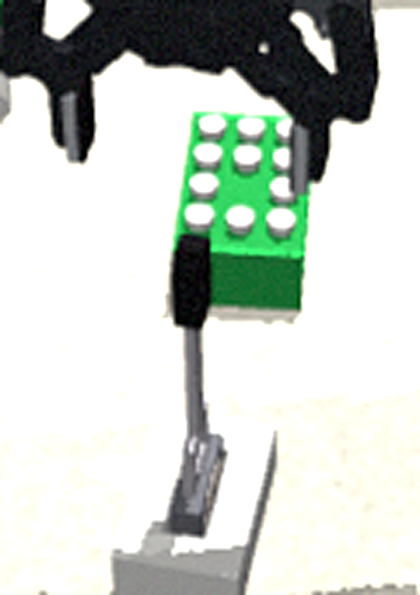

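```bash
python3 -m handwheel '[{"offset":[0,0,0.025],"spin":0,"grip":1},{"offset":[0,0,0.05],"spin":0,"grip":1},{"offset":[0,0,0.065],"spin":0,"grip":1},{"offset":[0,0,0.072],"spin":0,"grip":1},{"offset":[0,0,0.072],"spin":0,"grip":1}]'
python3 - <<'E'
from h import *
need([.532,.335,.332],-.4)
p=cams.camera("side"); crop(p,230,240,120,170,3.5,"s2.png")
E
```

```text
time_s: 3.82
eef_pos: [0.5319, 0.3353, 0.3328]
eef_rot: [-0.0, 0.709, 0.705, -0.0]
wrist_force: [-0.7, -0.5, 0.2]
opening: 1.002
t 3.83 pos [0.5319 0.3353 0.3328] yaw_y -0.35 tilt [-1.e-04  0.e+00 -1.e+00]
offset mm [-0.3  0.1  0.8] spin 0.0
F [-0.68 -0.48  0.25] M [-0.01  0.    0.01] open 1.002
```

View pics/s2.png

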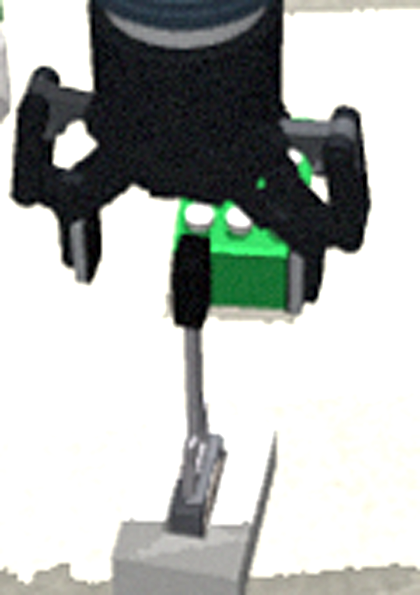

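```bash
python3 -m handwheel '[{"offset":[0,0,0],"spin":0,"grip":0.6},{"offset":[0,0,0],"spin":0,"grip":0.4},{"offset":[0,0,0],"spin":0,"grip":0.25},{"offset":[0,0,0],"spin":0,"grip":0},{"offset":[0,0,0],"spin":0,"grip":0},{"offset":[0,0,0],"spin":0,"grip":0},{"offset":[0,0,0],"spin":0,"grip":0}]'
python3 - <<'E'
from h import *
need([.532,.335,.332],-.4)
p=cams.camera("side"); crop(p,230,240,120,170,3.5,"s3.png")
E
```

```text
time_s: 4.75
eef_pos: [0.5321, 0.3351, 0.3329]
eef_rot: [0.0, 0.709, 0.705, 0.0]
wrist_force: [0.3, -0.0, 2.6]
opening: 0.156
t 4.75 pos [0.5321 0.3351 0.3329] yaw_y -0.38 tilt [ 4.e-04  1.e-04 -1.e+00]
offset mm [-0.1 -0.1  0.9] spin 0.0
F [ 0.34 -0.03  2.63] M [-0.   -0.05  0.02] open 0.156
```

View pics/s3.png

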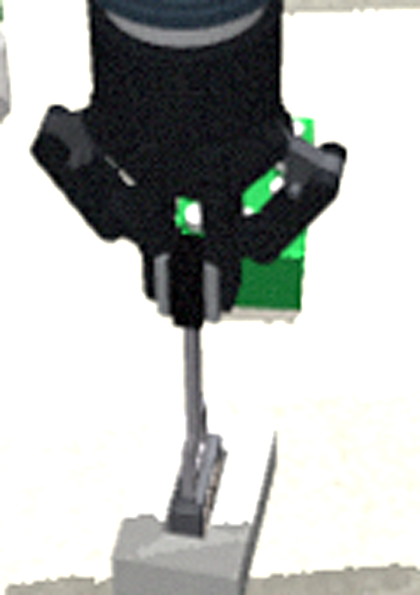

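```bash
python3 -m handwheel '[{"offset":[0,0,-0.01],"spin":0,"grip":0},{"offset":[0,0,-0.03],"spin":0,"grip":0},{"offset":[0,0,-0.055],"spin":0,"grip":0},{"offset":[0,0,-0.085],"spin":0,"grip":0},{"offset":[0,0,-0.115],"spin":0,"grip":0},{"offset":[0,0,-0.145],"spin":0,"grip":0},{"offset":[0,0,-0.17],"spin":0,"grip":0},{"offset":[0,0,-0.185],"spin":0,"grip":0},{"offset":[0,0,-0.19],"spin":0,"grip":0},{"offset":[0,0,-0.19],"spin":0,"grip":0},{"offset":[0,0,-0.19],"spin":0,"grip":0}]'
python3 - <<'E'
from h import *
q=np.load("cab.npy");q[:2]=[.5427,-.1945];q[2]=np.radians(194.4);np.save("cab.npy",q)
c,s=np.cos(q[2]),np.sin(q[2])
g=[q[0]+c*.053,q[1]+s*.053,.523]; print(g)
need(g,14.4)
p=cams.camera("side"); crop(p,210,120,140,240,2.4,"s4.png")
p=cams.camera("top"); crop(p,130,150,140,120,5,"t4.png")
E
```

```text
time_s: 6.18
eef_pos: [0.532, 0.335, 0.5213]
eef_rot: [-0.0, 0.709, 0.705, -0.001]
wrist_force: [0.2, 0.0, -1.9]
opening: 0.153
[np.float64(0.4913650924601825), np.float64(-0.20768056401973733), 0.523]
t 6.17 pos [0.532  0.335  0.5213] yaw_y -0.38 tilt [-2.2e-03 -9.0e-04 -1.0e+00]
offset mm [-542.9  -37.    -1.2] spin -14.8
F [ 0.19  0.03 -1.86] M [-0.02  0.04  0.03] open 0.153
```

View pics/s4.png

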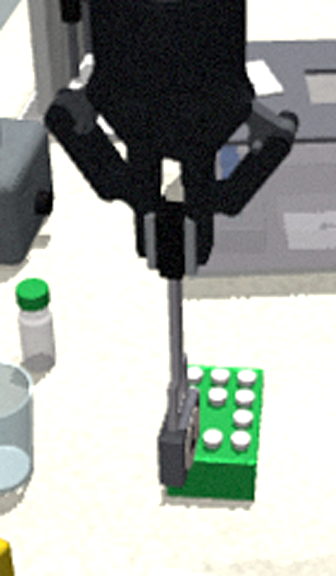

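```bash
python3 -m handwheel '[{"offset":[-0.02,-0.002,0],"spin":-1,"grip":0},{"offset":[-0.06,-0.004,0],"spin":-2,"grip":0},{"offset":[-0.105,-0.007,0],"spin":-3,"grip":0},{"offset":[-0.15,-0.01,0],"spin":-4,"grip":0},{"offset":[-0.195,-0.013,0],"spin":-5,"grip":0},{"offset":[-0.24,-0.016,0],"spin":-6,"grip":0},{"offset":[-0.285,-0.02,0],"spin":-8,"grip":0},{"offset":[-0.33,-0.023,0],"spin":-9,"grip":0},{"offset":[-0.375,-0.026,0],"spin":-10,"grip":0},{"offset":[-0.42,-0.03,0],"spin":-11,"grip":0},{"offset":[-0.465,-0.033,0],"spin":-13,"grip":0},{"offset":[-0.5,-0.035,0],"spin":-14,"grip":0},{"offset":[-0.525,-0.036,0],"spin":-14.8,"grip":0},{"offset":[-0.538,-0.037,0],"spin":-14.8,"grip":0},{"offset":[-0.543,-0.037,0],"spin":-14.8,"grip":0},{"offset":[-0.543,-0.037,0],"spin":-14.8,"grip":0},{"offset":[-0.543,-0.037,0],"spin":-14.8,"grip":0}]'
python3 - <<'E'
from h import *
need([.4914,-.2077,.523],14.4)
p=cams.camera("side"); crop(p,250,60,160,180,3.3,"s5.png")
p=cams.camera("top"); crop(p,380,170,140,130,5,"t5.png")
E
```

```text
time_s: 8.4
eef_pos: [0.4916, -0.2069, 0.5228]
eef_rot: [0.0, 0.612, 0.791, 0.0]
wrist_force: [0.7, -0.3, -1.2]
opening: 0.156
t 8.4 pos [ 0.4916 -0.2069  0.5228] yaw_y 14.48 tilt [ 2.e-04  2.e-04 -1.e+00]
offset mm [-0.8 -0.4 -0.2] spin 0.1
F [ 0.68 -0.35 -1.22] M [-0.08  0.04 -0.02] open 0.156
```

View pics/s5.png

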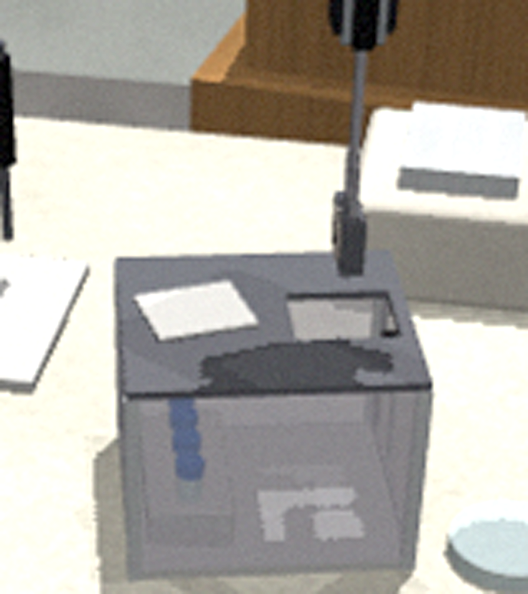

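View pics/t5.png

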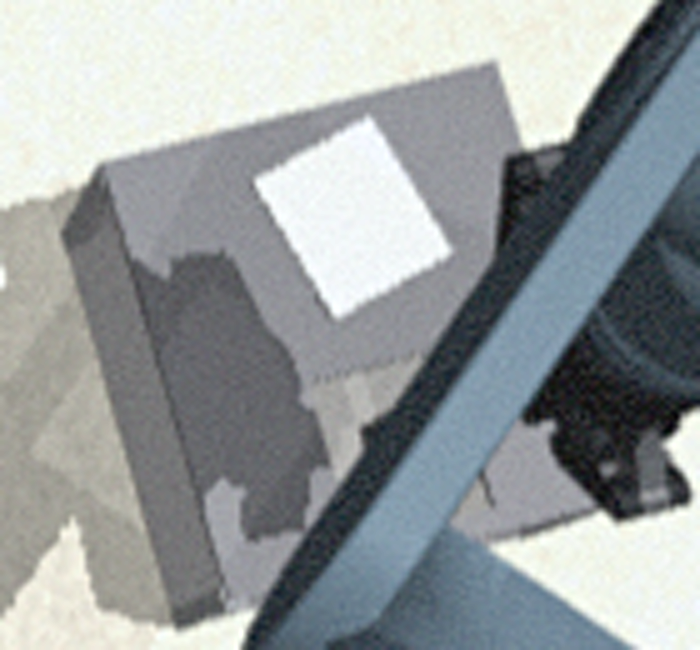

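Run:
```python
from h import *
import pickle
from scipy.optimize import least_squares
from scipy.ndimage import map_coordinates,gaussian_filter
P=pickle.load(open("p0.pkl","rb"))
def W(q,a,z): c,s=np.cos(q[2]),np.sin(q[2]); return np.array([q[0]+c*a[0]-s*a[1],q[1]+s*a[0]+c*a[1],z])
E={"top":{"x-":((-.1,-.09),(-.1,.09)),"y-":((-.1,-.09),(.1,-.09)),"y+":((-.1,.09),(.1,.09)),"o_x-":((.017,-.031),(.017,.031)),"o_y-":((.017,-.031),(.06,-.031)),"o_y+":((.017,.031),(.085,.031))},
 "side":{"x-":((-.1,-.09),(-.1,.09)),"y-":((-.1,-.09),(.1,-.09)),"x+":((.1,-.09),(.1,.09)),"y+":((-.1,.09),(.05,.09)),"o_x-":((.017,-.031),(.017,.031)),"o_y-":((.017,-.031),(.075,-.031)),"o_y+":((.017,.031),(.089,.031))}}
def obs(n,q):
    g=gaussian_filter(P[n]["color"].astype(float).mean(2),.7); out=[]
    for k,(a,b) in E[n].items():
        a=np.array(a);b=np.array(b)
        for t in np.linspace(.12,.88,25):
            X=a+(b-a)*t; u=proj(P[n],W(q,X,.154)); d=proj(P[n],W(q,X+(b-a)*.02,.154))-u; nrm=np.array([-d[1],d[0]]);nrm/=np.linalg.norm(nrm)
            s=np.arange(-2.5,2.51,.25); pr=map_coordinates(g,[u[1]+s*nrm[1],u[0]+s*nrm[0]],order=1)
            gr=np.abs(np.gradient(pr)); i=gr.argmax()
            if gr[i]>1.0 and 1<i<len(s)-2:
                w=gr[max(0,i-3):i+4]; out.append((k,X,u+nrm*(s[max(0,i-3):i+4]*w).sum()/w.sum(),nrm))
    return out
for names in (["top"],["side"]):
    q=np.array([.5427,-.1945 if names==["top"] else -.188,np.radians(194.4)])
    for it in range(4):
        O=[(n,)+o for n in names for o in obs(n,q)]
        f=lambda q:np.array([(proj(P[n],W(q,X,.154))-u)@m for n,k,X,u,m in O])
        r=least_squares(f,q,loss="soft_l1",f_scale=.3); q=r.x
    print(names,q[:2].round(4),np.degrees(q[2]).round(2))
    for n in names:
        for k in E[n]:
            e=[v for v,o in zip(f(q),O) if o[1]==k and o[0]==n]
            if e: print("  ",n,k,len(e),np.median(e).round(2),np.std(e).round(2))
```

```text
['top'] [ 0.5426 -0.1947] 194.52
   top x- 25 0.26 0.21
   top y- 25 0.26 0.13
   top y+ 25 -0.04 0.15
   top o_x- 14 -0.52 0.22
   top o_y- 12 0.04 0.14
   top o_y+ 25 -1.24 0.8
['side'] [ 0.5422 -0.1862] 195.24
   side x- 22 0.82 0.56
   side y- 21 -1.57 1.02
   side x+ 14 -0.09 0.15
   side y+ 25 0.19 0.25
   side o_x- 23 -0.35 0.32
   side o_y- 25 0.17 0.25
   side o_y+ 18 -1.86 0.59
```

Run:
```python
from h import *
import pickle
P=pickle.load(open("p0.pkl","rb"))
q=[.4916,-.2069,np.radians(14.5)]
def W(q,a,z): c,s=np.cos(q[2]),np.sin(q[2]); return np.array([q[0]+c*a[0]-s*a[1],q[1]+s*a[0]+c*a[1],z])
p=cams.camera("side"); crop(p,335,90,50,65,12,"s6.png")
for z in (.198,.238):
    print(z,[((proj(p,W(q,a,z))-[335,90]+.5)*12-.5).round(0).tolist() for a in ((.008,.024),(-.008,.024),(-.008,-.024),(.008,-.024))])
print("strap top at .347 y+:",((proj(p,W(q,(-.0025,0),.347))-[335,90]+.5)*12).round(0),((proj(p,W(q,(.0025,0),.347))-[335,90]+.5)*12).round(0))
```

```text
0.198 [[213.0, 629.0], [300.0, 626.0], [264.0, 500.0], [180.0, 502.0]]
0.238 [[226.0, 429.0], [315.0, 427.0], [278.0, 305.0], [192.0, 307.0]]
strap top at .347 y+: [ 307. -215.] [ 278. -215.]
```

View pics/s6.png

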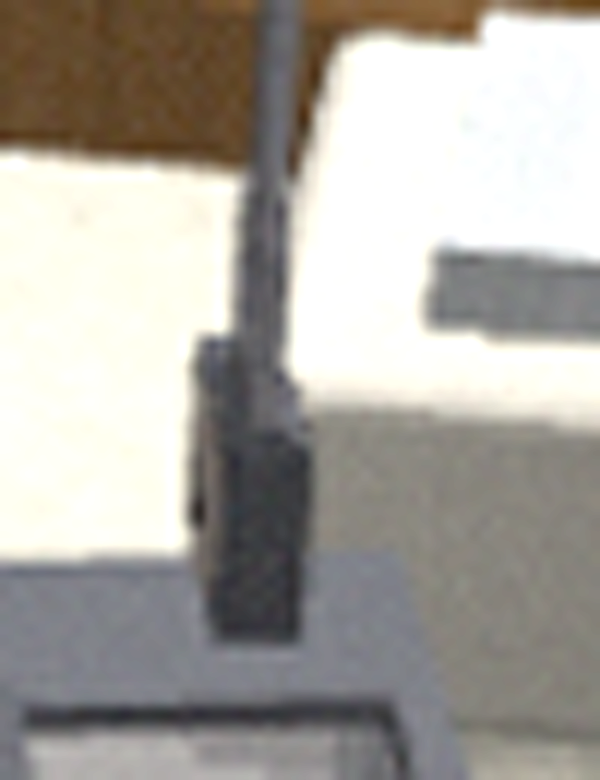

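```bash
python3 -m handwheel '[{"offset":[-0.0005,0,0.01],"spin":0,"grip":0},{"offset":[-0.0005,0,0.02],"spin":0,"grip":0},{"offset":[-0.0005,0,0.028],"spin":0,"grip":0},{"offset":[-0.0005,0,0.034],"spin":0,"grip":0},{"offset":[-0.0005,0,0.036],"spin":0,"grip":0},{"offset":[-0.0005,0,0.036],"spin":0,"grip":0},{"offset":[-0.0005,0,0.036],"spin":0,"grip":0}]'
python3 - <<'E'
from h import *
need([.4914,-.2077,.523],14.4)
p=cams.camera("side"); crop(p,325,115,55,60,12,"s7.png")
p=cams.camera("top"); crop(p,430,230,60,60,10,"t7.png")
E
```

```text
time_s: 9.43
eef_pos: [0.4916, -0.2082, 0.4871]
eef_rot: [0.0, 0.613, 0.79, 0.0]
wrist_force: [-0.2, -1.2, -1.6]
opening: 0.157
t 9.43 pos [ 0.4916 -0.2082  0.4871] yaw_y 14.42 tilt [ 5.e-04 -4.e-04 -1.e+00]
offset mm [  0.5  -0.1 -35.9] spin 0.0
F [-0.15 -1.16 -1.55] M [-0.03  0.03 -0.  ] open 0.157
```

View pics/s7.png

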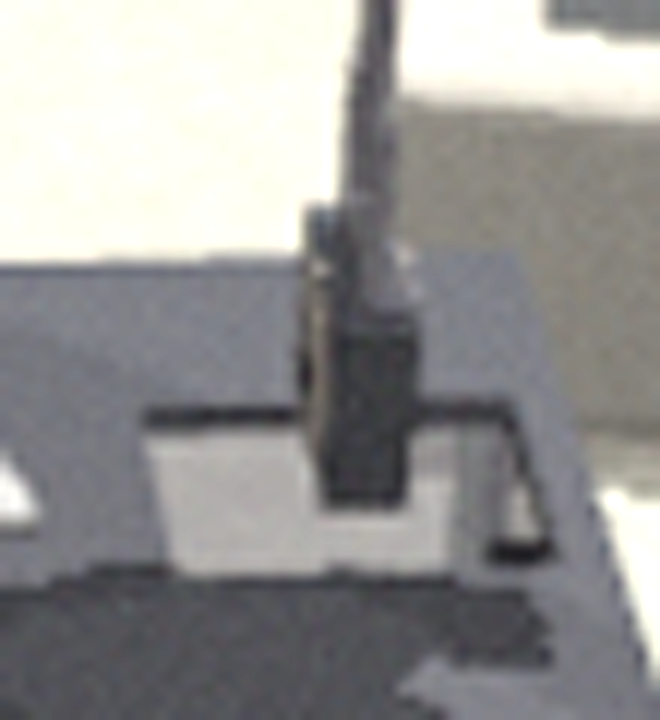

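View pics/t7.png

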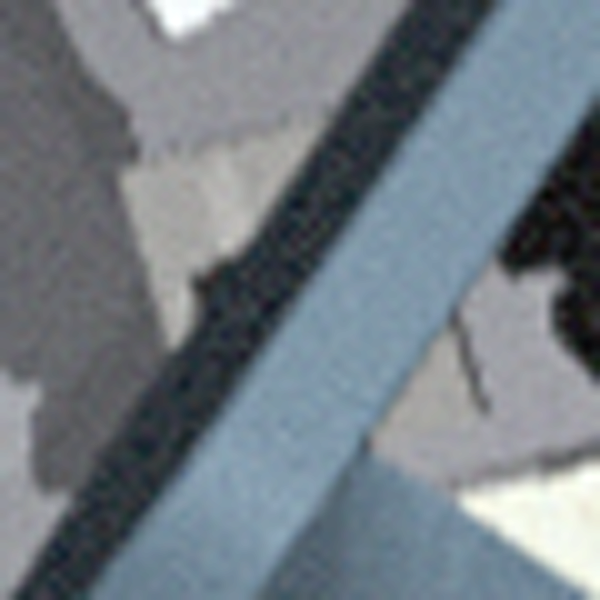

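```bash
python3 -m handwheel '[{"offset":[0.001,0,0.0],"spin":0,"grip":0},{"offset":[0.001,0,0.004],"spin":0,"grip":0},{"offset":[0.001,0,0.008],"spin":0,"grip":0},{"offset":[0.001,0,0.012],"spin":0,"grip":0},{"offset":[0.001,0,0.015],"spin":0,"grip":0},{"offset":[0.001,0,0.015],"spin":0,"grip":0},{"offset":[0.001,0,0.015],"spin":0,"grip":0}]'
python3 - <<'E'
from h import *
need([.4914,-.2077,.523],14.4)
p=cams.camera("side"); crop(p,325,115,55,60,12,"s8.png")
E
```

```text
time_s: 10.4
eef_pos: [0.4913, -0.2072, 0.4718]
eef_rot: [0.0, 0.613, 0.79, 0.0]
wrist_force: [-1.1, -0.1, -2.1]
opening: 0.158
t 10.4 pos [ 0.4913 -0.2072  0.4718] yaw_y 14.42 tilt [ 1.e-04 -1.e-04 -1.e+00]
offset mm [ -0.5  -0.1 -51.2] spin 0.0
F [-1.06 -0.08 -2.07] M [-0.02  0.03  0.02] open 0.158
```

View pics/s8.png

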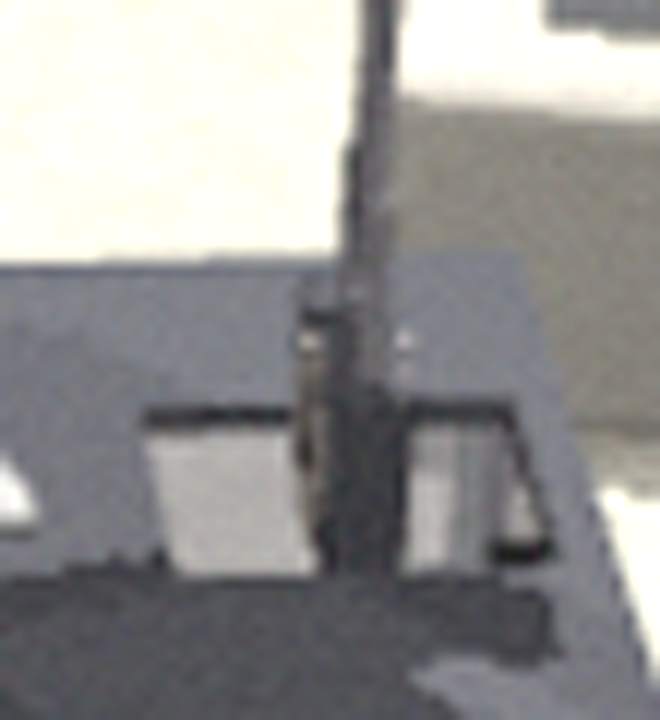

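```bash
python3 -m handwheel '[{"offset":[0,0,0.001],"spin":0,"grip":0},{"offset":[0,0,0.002],"spin":0,"grip":0},{"offset":[0,0,0.002],"spin":0,"grip":0}]'; python3 -m handwheel '[{"offset":[0,0,0.001],"spin":0,"grip":0},{"offset":[0,0,0.002],"spin":0,"grip":0},{"offset":[0,0,0.002],"spin":0,"grip":0}]'; python3 -m handwheel '[{"offset":[0,0,0.001],"spin":0,"grip":0},{"offset":[0,0,0.002],"spin":0,"grip":0},{"offset":[0,0,0.002],"spin":0,"grip":0}]'
```

```text
time_s: 10.82
eef_pos: [0.4913, -0.2072, 0.4696]
eef_rot: [-0.0, 0.613, 0.79, -0.0]
wrist_force: [-0.1, -0.1, -1.8]
opening: 0.153
time_s: 11.2
eef_pos: [0.4913, -0.2072, 0.4676]
eef_rot: [-0.0, 0.613, 0.79, -0.0]
wrist_force: [0.0, -0.0, -1.6]
opening: 0.163
time_s: 11.58
eef_pos: [0.4913, -0.2072, 0.4656]
eef_rot: [-0.0, 0.613, 0.79, -0.0]
wrist_force: [0.6, 0.0, -1.7]
opening: 0.159
```

```bash
for i in 1 2 3 4; do python3 -m handwheel '[{"offset":[0,0,0.001],"spin":0,"grip":0},{"offset":[0,0,0.001],"spin":0,"grip":0}]' | egrep "pos|force"; done
```

```text
eef_pos: [0.4913, -0.2072, 0.4646]
wrist_force: [0.5, -0.7, -1.6]
eef_pos: [0.4913, -0.2072, 0.4636]
wrist_force: [0.2, -0.7, -1.3]
eef_pos: [0.4913, -0.2072, 0.4626]
wrist_force: [0.6, 0.1, -0.4]
eef_pos: [0.4913, -0.2072, 0.4616]
wrist_force: [-0.2, 0.2, -1.1]
```

```bash
python3 -m handwheel '[{"offset":[0,0,0.001],"spin":0,"grip":0},{"offset":[0,0,0.001],"spin":0,"grip":0}]' | egrep "pos|force";python3 -m handwheel '[{"offset":[0,0,0.001],"spin":0,"grip":0},{"offset":[0,0,0.001],"spin":0,"grip":0}]' | egrep "pos|force";python3 -m handwheel '[{"offset":[0,0,0.001],"spin":0,"grip":0},{"offset":[0,0,0.001],"spin":0,"grip":0}]' | egrep "pos|force"
```

```text
eef_pos: [0.4913, -0.2072, 0.4606]
wrist_force: [-0.2, -0.3, -1.5]
eef_pos: [0.4913, -0.2072, 0.4597]
wrist_force: [0.9, -0.0, -1.5]
eef_pos: [0.4914, -0.2072, 0.4593]
wrist_force: [-0.7, 0.7, 2.3]
```

```bash
python3 -m handwheel '[{"offset":[0,0,0.001],"spin":0,"grip":0},{"offset":[0,0,0.001],"spin":0,"grip":0}]' | egrep "pos|force";python3 -m handwheel '[{"offset":[0,0,0.001],"spin":0,"grip":0},{"offset":[0,0,0.001],"spin":0,"grip":0}]' | egrep "pos|force"
```

```text
eef_pos: [0.4914, -0.2072, 0.458]
wrist_force: [0.2, 1.1, 3.6]
eef_pos: [0.4914, -0.2072, 0.4567]
wrist_force: [-0.1, 1.4, 4.0]
```

```bash
python3 -m handwheel '[{"offset":[0,0,-0.003],"spin":0,"grip":0},{"offset":[0,0,-0.006],"spin":0,"grip":0},{"offset":[0,0,-0.006],"spin":0,"grip":0}]'
python3 - <<'E'
from h import *
need([.4567,-.2077,.523],14.4)
p=cams.camera("side"); crop(p,325,115,55,60,12,"s9.png")
E
```

```text
time_s: 14.2
eef_pos: [0.4913, -0.2072, 0.4625]
eef_rot: [-0.0, 0.613, 0.79, -0.0]
wrist_force: [-0.0, -0.5, -1.5]
opening: 0.152
t 14.2 pos [ 0.4913 -0.2072  0.4625] yaw_y 14.42 tilt [-3.e-04  2.e-04 -1.e+00]
offset mm [  8.2 -33.7 -60.5] spin 0.0
F [-0.03 -0.54 -1.55] M [0.   0.03 0.05] open 0.152
```

View pics/s9.png

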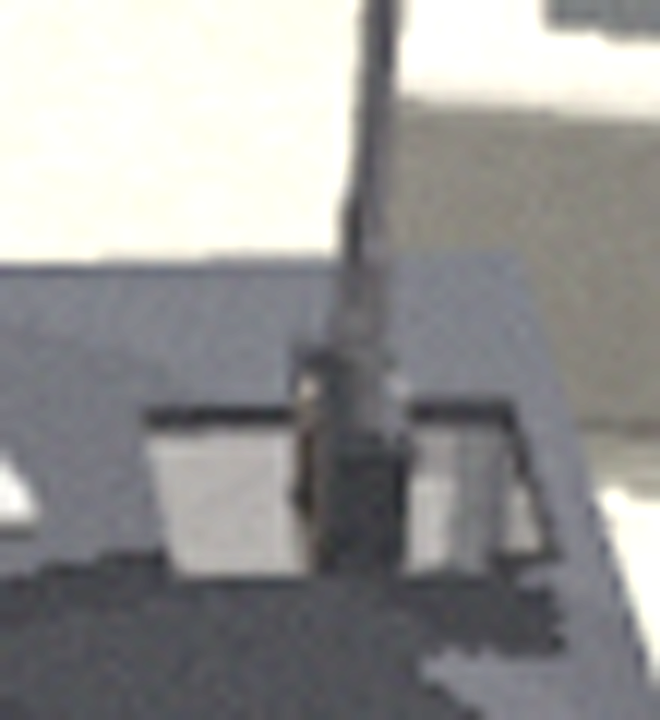

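```bash
python3 -m handwheel '[{"offset":[0,0.005,0],"spin":0,"grip":0},{"offset":[0,0.01,0],"spin":0,"grip":0},{"offset":[0,0.015,0],"spin":0,"grip":0},{"offset":[0,0.02,0],"spin":0,"grip":0},{"offset":[0,0.02,0],"spin":0,"grip":0},{"offset":[0,0.02,0.01],"spin":0,"grip":0},{"offset":[0,0.02,0.02],"spin":0,"grip":0},{"offset":[0,0.02,0.03],"spin":0,"grip":0},{"offset":[0,0.02,0.03],"spin":0,"grip":0}]'
python3 - <<'E'
from h import *
need([.4567,-.2077,.523],14.4)
p=cams.camera("side"); crop(p,325,115,55,60,12,"s10.png")
E
```

```text
time_s: 15.38
eef_pos: [0.5103, -0.2021, 0.4312]
eef_rot: [-0.001, 0.613, 0.79, -0.0]
wrist_force: [-0.3, 0.5, -1.4]
opening: 0.159
t 15.38 pos [ 0.5103 -0.2021  0.4312] yaw_y 14.4 tilt [-0.0022  0.0015 -1.    ]
offset mm [  8.1 -53.5 -91.7] spin 0.0
F [-0.28  0.54 -1.42] M [-0.04 -0.   -0.01] open 0.159
```

View pics/s10.png

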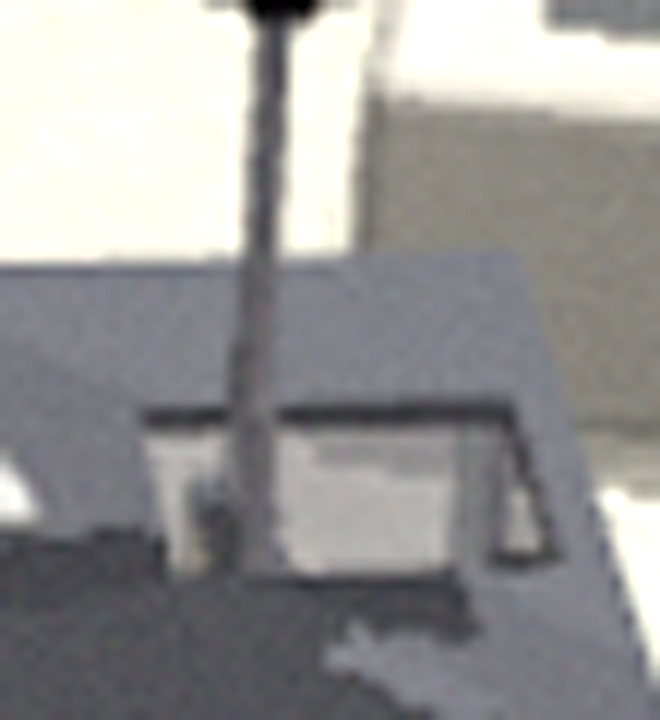

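```bash
python3 -m handwheel '[{"offset":[0,0,0.01],"spin":0,"grip":0},{"offset":[0,0,0.02],"spin":0,"grip":0},{"offset":[0,0,0.03],"spin":0,"grip":0},{"offset":[0,0,0.036],"spin":0,"grip":0},{"offset":[0,0,0.038],"spin":0,"grip":0},{"offset":[0,0,0.038],"spin":0,"grip":0},{"offset":[0,0,0.038],"spin":0,"grip":0}]'
python3 - <<'E'
from h import *
need([.4567,-.2077,.3927],14.4)
p=cams.camera("side"); crop(p,300,115,80,120,5,"s11.png")
E
```

```text
time_s: 16.3
eef_pos: [0.5108, -0.2023, 0.3951]
eef_rot: [0.0, 0.613, 0.79, 0.0]
wrist_force: [-0.6, -0.4, -1.9]
opening: 0.153
t 16.3 pos [ 0.5108 -0.2023  0.3951] yaw_y 14.42 tilt [ 6.e-04 -4.e-04 -1.e+00]
offset mm [  8.2 -53.7   2.4] spin 0.0
F [-0.64 -0.38 -1.93] M [-0.01 -0.06  0.05] open 0.153
```

View pics/s11.png

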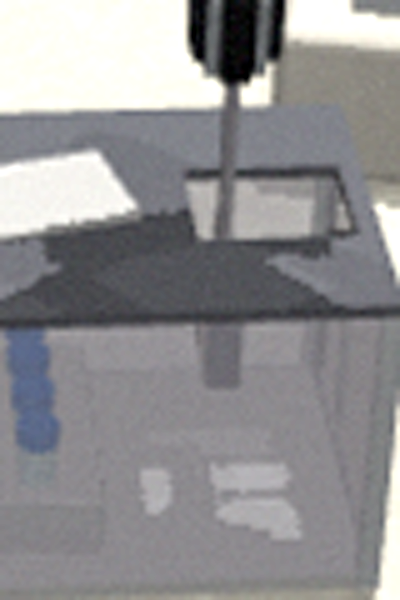

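```bash
python3 -m handwheel '[{"offset":[0,0,0.0025],"spin":0,"grip":0},{"offset":[0,0,0.0025],"spin":0,"grip":0},{"offset":[0,-0.005,0.0025],"spin":0,"grip":0},{"offset":[0,-0.01,0.0025],"spin":0,"grip":0},{"offset":[0,-0.013,0.0025],"spin":0,"grip":0},{"offset":[0,-0.013,0.0025],"spin":0,"grip":0},{"offset":[0,-0.013,0.0025],"spin":0,"grip":0}]'
```

```text
time_s: 17.23
eef_pos: [0.4981, -0.2055, 0.3923]
eef_rot: [0.0, 0.613, 0.79, 0.0]
wrist_force: [-0.2, -0.0, -1.4]
opening: 0.155
```

```bash
python3 -m handwheel '[{"offset":[0,-0.001,0],"spin":0,"grip":0},{"offset":[0,-0.002,0],"spin":0,"grip":0},{"offset":[0,-0.002,0],"spin":0,"grip":0}]' | egrep "pos|force"; python3 -m handwheel '[{"offset":[0,-0.001,0],"spin":0,"grip":0},{"offset":[0,-0.002,0],"spin":0,"grip":0},{"offset":[0,-0.002,0],"spin":0,"grip":0}]' | egrep "pos|force"
```

```text
eef_pos: [0.4961, -0.206, 0.3922]
wrist_force: [0.0, -0.1, -1.6]
eef_pos: [0.4941, -0.2065, 0.3922]
wrist_force: [-0.3, -0.1, -1.6]
```

```bash
python3 -m handwheel '[{"offset":[0,-0.001,0],"spin":0,"grip":0},{"offset":[0,-0.002,0],"spin":0,"grip":0},{"offset":[0,-0.002,0],"spin":0,"grip":0}]' | egrep "pos|force"
```

```text
eef_pos: [0.4922, -0.207, 0.3922]
wrist_force: [-0.4, 0.7, -1.2]
```

```bash
python3 -m handwheel '[{"offset":[0,-0.001,0],"spin":0,"grip":0},{"offset":[0,-0.002,0],"spin":0,"grip":0},{"offset":[0,-0.002,0],"spin":0,"grip":0}]' | egrep "pos|force"
```

```text
eef_pos: [0.4903, -0.2075, 0.3922]
wrist_force: [0.2, 0.6, -1.0]
```

```bash
python3 -m handwheel '[{"offset":[0,-0.001,0],"spin":0,"grip":0},{"offset":[0,-0.002,0],"spin":0,"grip":0},{"offset":[0,-0.003,0],"spin":0,"grip":0},{"offset":[0,-0.003,0],"spin":0,"grip":0}]' | egrep "pos|force"
```

```text
eef_pos: [0.4873, -0.2082, 0.3922]
wrist_force: [0.2, 0.2, -0.7]
```

```bash
python3 -m handwheel '[{"offset":[0,-0.001,0],"spin":0,"grip":0},{"offset":[0,-0.002,0],"spin":0,"grip":0},{"offset":[0,-0.003,0],"spin":0,"grip":0},{"offset":[0,-0.003,0],"spin":0,"grip":0}]' | egrep "pos|force"
```

```text
eef_pos: [0.4845, -0.209, 0.3922]
wrist_force: [-0.1, -0.0, -1.9]
```

```bash
python3 -m handwheel '[{"offset":[0,-0.001,0],"spin":0,"grip":0},{"offset":[0,-0.002,0],"spin":0,"grip":0},{"offset":[0,-0.004,0],"spin":0,"grip":0},{"offset":[0,-0.004,0],"spin":0,"grip":0}]' | egrep "pos|force"
```

```text
eef_pos: [0.4805, -0.21, 0.3922]
wrist_force: [0.3, 0.0, -1.7]
```

```bash
python3 -m handwheel '[{"offset":[0,-0.001,0],"spin":0,"grip":0},{"offset":[0,-0.002,0],"spin":0,"grip":0},{"offset":[0,-0.004,0],"spin":0,"grip":0},{"offset":[0,-0.005,0],"spin":0,"grip":0},{"offset":[0,-0.005,0],"spin":0,"grip":0}]' | egrep "time|pos|force"
python3 - <<'E'
from h import *
need([.4567,-.2077,.3927],14.4)
p=cams.camera("side"); crop(p,300,115,80,120,5,"s12.png")
p=cams.camera("top"); crop(p,430,230,60,60,10,"t12.png")
E
```

```text
time_s: 20.85
eef_pos: [0.4758, -0.2112, 0.3922]
wrist_force: [0.3, -0.0, -2.4]
t 20.85 pos [ 0.4758 -0.2112  0.3922] yaw_y 14.41 tilt [ 0.  0. -1.]
offset mm [  8.1 -17.6  -0.5] spin 0.0
F [ 0.31 -0.04 -2.38] M [-0.03  0.   -0.02] open 0.16
```

View pics/s12.png

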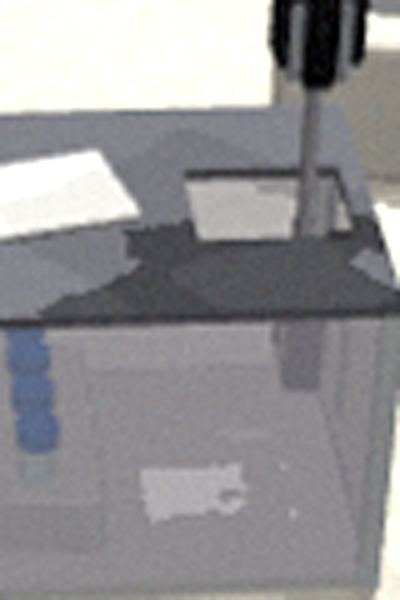

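View pics/t12.png

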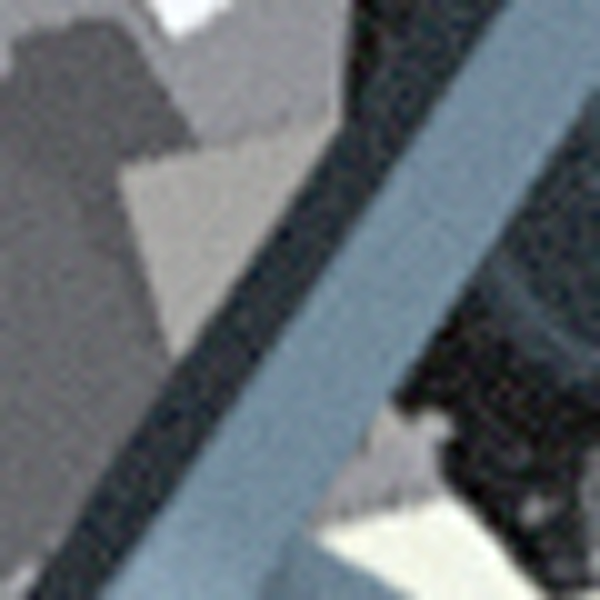

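```bash
python3 -m handwheel '[{"offset":[0,0,0.001],"spin":0,"grip":0},{"offset":[0,0,0.002],"spin":0,"grip":0},{"offset":[0,0,0.003],"spin":0,"grip":0},{"offset":[0,0,0.004],"spin":0,"grip":0},{"offset":[0,0,0.005],"spin":0,"grip":0},{"offset":[0,0,0.006],"spin":0,"grip":0},{"offset":[0,0,0.006],"spin":0,"grip":0}]' | egrep "pos|force"; python3 -m handwheel '[{"offset":[0,0,0.001],"spin":0,"grip":0},{"offset":[0,0,0.001],"spin":0,"grip":0}]' | egrep "pos|force"; python3 -m handwheel '[{"offset":[0,0,0.001],"spin":0,"grip":0},{"offset":[0,0,0.001],"spin":0,"grip":0}]' | egrep "pos|force"
```

```text
eef_pos: [0.4758, -0.2111, 0.3861]
wrist_force: [-0.7, -0.1, -1.7]
eef_pos: [0.4758, -0.2112, 0.3851]
wrist_force: [-0.3, 0.6, -1.4]
eef_pos: [0.4758, -0.2112, 0.3841]
wrist_force: [0.3, -0.1, -1.4]
```

```bash
python3 -m handwheel '[{"offset":[0,0,0.001],"spin":0,"grip":0},{"offset":[0,0,0.001],"spin":0,"grip":0}]' | egrep "pos|force"; python3 -m handwheel '[{"offset":[0,0,0.001],"spin":0,"grip":0},{"offset":[0,0,0.001],"spin":0,"grip":0}]' | egrep "pos|force"; python3 -m handwheel '[{"offset":[0,0,0.001],"spin":0,"grip":0},{"offset":[0,0,0.001],"spin":0,"grip":0}]' | egrep "pos|force"
```

```text
eef_pos: [0.4758, -0.2112, 0.3831]
wrist_force: [0.1, 0.8, -1.5]
eef_pos: [0.4759, -0.2112, 0.3826]
wrist_force: [0.0, -0.4, 2.9]
eef_pos: [0.4759, -0.2112, 0.3816]
wrist_force: [-1.0, -0.4, 4.3]
```

```bash
python3 -m handwheel '[{"offset":[0,0,0.001],"spin":0,"grip":0},{"offset":[0,0,0.002],"spin":0,"grip":0},{"offset":[0,0,0.003],"spin":0,"grip":0},{"offset":[0,0,0.004],"spin":0,"grip":0},{"offset":[0,0,0.005],"spin":0,"grip":0},{"offset":[0,0,0.006],"spin":0,"grip":0}]' | egrep "pos|force"; python3 -m handwheel '[{"offset":[0,0,0.001],"spin":0,"grip":0},{"offset":[0,0,0.002],"spin":0,"grip":0},{"offset":[0,0,0.003],"spin":0,"grip":0},{"offset":[0,0,0.004],"spin":0,"grip":0},{"offset":[0,0,0.005],"spin":0,"grip":0},{"offset":[0,0,0.006],"spin":0,"grip":0}]' | egrep "pos|force"
```

```text
eef_pos: [0.4759, -0.2112, 0.3752]
wrist_force: [-1.0, 0.5, 4.9]
eef_pos: [0.4758, -0.2112, 0.3692]
wrist_force: [-0.7, 0.8, 4.4]
```

```bash
python3 -m handwheel '[{"offset":[0,0,0.001],"spin":0,"grip":0},{"offset":[0,0,0.002],"spin":0,"grip":0},{"offset":[0,0,0.003],"spin":0,"grip":0},{"offset":[0,0,0.004],"spin":0,"grip":0},{"offset":[0,0,0.005],"spin":0,"grip":0},{"offset":[0,0,0.006],"spin":0,"grip":0}]' | egrep "pos|force"; python3 -m handwheel '[{"offset":[0,0,0.001],"spin":0,"grip":0},{"offset":[0,0,0.002],"spin":0,"grip":0},{"offset":[0,0,0.003],"spin":0,"grip":0},{"offset":[0,0,0.004],"spin":0,"grip":0},{"offset":[0,0,0.005],"spin":0,"grip":0}]' | egrep "time|pos|force"
```

```text
eef_pos: [0.4758, -0.2112, 0.3631]
wrist_force: [-0.7, -0.4, 4.9]
time_s: 25.95
eef_pos: [0.4758, -0.2112, 0.3581]
wrist_force: [-0.2, -0.2, 5.0]
```

Eye at about z = 99 mm, 8 mm left. Slower now.

```bash
python3 -m handwheel '[{"offset":[0,0,0.001],"spin":0,"grip":0},{"offset":[0,0,0.002],"spin":0,"grip":0},{"offset":[0,0,0.003],"spin":0,"grip":0},{"offset":[0,0,0.004],"spin":0,"grip":0},{"offset":[0,0,0.004],"spin":0,"grip":0}]' | egrep "pos|force"; python3 -m handwheel '[{"offset":[0,0,0.0005],"spin":0,"grip":0},{"offset":[0,0,0.001],"spin":0,"grip":0},{"offset":[0,0,0.001],"spin":0,"grip":0}]' | egrep "pos|force"
```

```text
eef_pos: [0.4758, -0.2112, 0.3541]
wrist_force: [-0.2, -0.5, 2.7]
eef_pos: [0.4758, -0.2112, 0.3531]
wrist_force: [0.6, -0.1, 3.5]
```

```bash
python3 -m handwheel '[{"offset":[0,0,0.0005],"spin":0,"grip":0},{"offset":[0,0,0.001],"spin":0,"grip":0},{"offset":[0,0,0.001],"spin":0,"grip":0}]' | egrep "pos|force"
```

```text
eef_pos: [0.4758, -0.2112, 0.3521]
wrist_force: [0.3, -0.5, 3.5]
```

```bash
python3 -m handwheel '[{"offset":[0,0,0.0005],"spin":0,"grip":0},{"offset":[0,0,0.001],"spin":0,"grip":0},{"offset":[0,0,0.001],"spin":0,"grip":0}]' | egrep "pos|force"
```

```text
eef_pos: [0.4758, -0.2112, 0.3511]
wrist_force: [0.7, 0.7, 2.9]
```

```bash
python3 -m handwheel '[{"offset":[0,0,0.0005],"spin":0,"grip":0},{"offset":[0,0,0.001],"spin":0,"grip":0},{"offset":[0,0,0.001],"spin":0,"grip":0}]' | egrep "pos|force"
```

```text
eef_pos: [0.4758, -0.2112, 0.3501]
wrist_force: [0.5, -0.3, 3.5]
```

```bash
python3 -m handwheel '[{"offset":[0,0,0.0005],"spin":0,"grip":0},{"offset":[0,0,0.0005],"spin":0,"grip":0}]' | egrep "pos|force"
```

```text
eef_pos: [0.4758, -0.2112, 0.3496]
wrist_force: [-0.0, -0.0, 4.0]
```

```bash
python3 -m handwheel '[{"offset":[0,0,0.0005],"spin":0,"grip":0},{"offset":[0,0,0.0005],"spin":0,"grip":0}]' | egrep "time|pos|force"
```

```text
time_s: 28.58
eef_pos: [0.4758, -0.2112, 0.3494]
wrist_force: [-1.3, 1.0, 4.9]
```

```bash
python3 -m handwheel '[{"offset":[0,0,0.0005],"spin":0,"grip":0},{"offset":[0,0,0.0005],"spin":0,"grip":0}]' | egrep "pos|force"
```

```text
eef_pos: [0.4759, -0.2113, 0.3493]
wrist_force: [-1.0, -0.1, 7.0]
```

```bash
python3 -m handwheel '[{"offset":[0,0,0.0005],"spin":0,"grip":0},{"offset":[0,0,0.0005],"spin":0,"grip":0}]' | egrep "time|pos|force"
```

```text
time_s: 29.08
eef_pos: [0.4759, -0.2113, 0.3491]
wrist_force: [-2.2, 0.6, 9.9]
```

```bash
python3 -m handwheel '[{"offset":[0,0,-0.0008],"spin":0,"grip":0},{"offset":[0,0,-0.0015],"spin":0,"grip":0},{"offset":[0,0,-0.0015],"spin":0,"grip":0}]' | egrep "pos|force"
python3 - <<'E'
from h import *
p=cams.camera("side"); crop(p,300,115,80,120,5,"s13.png")
E
```

```text
eef_pos: [0.4758, -0.2112, 0.3495]
wrist_force: [0.6, -0.5, 2.5]
```

View pics/s13.png

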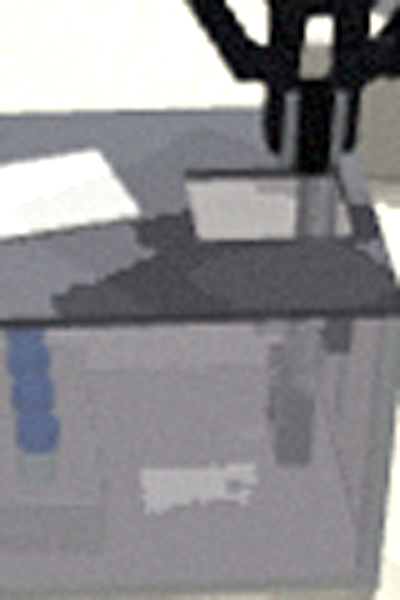

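```bash
python3 -m handwheel '[{"offset":[0,0,0],"spin":0,"grip":0.2},{"offset":[0,0,0],"spin":0,"grip":0.25},{"offset":[0,0,0],"spin":0,"grip":0.3},{"offset":[0,0,0],"spin":0,"grip":0.4},{"offset":[0,0,0],"spin":0,"grip":0.5},{"offset":[0,0,0],"spin":0,"grip":0.6},{"offset":[0,0,0],"spin":0,"grip":0.7},{"offset":[0,0,0],"spin":0,"grip":0.7}]'
python3 - <<'E'
from h import *
p=cams.camera("side"); crop(p,290,80,100,150,4,"s14.png")
E
```

```text
time_s: 30.5
eef_pos: [0.4758, -0.2112, 0.3497]
eef_rot: [0.0, 0.613, 0.79, -0.0]
wrist_force: [-0.5, 0.4, 0.2]
opening: 0.702
```

View pics/s14.png

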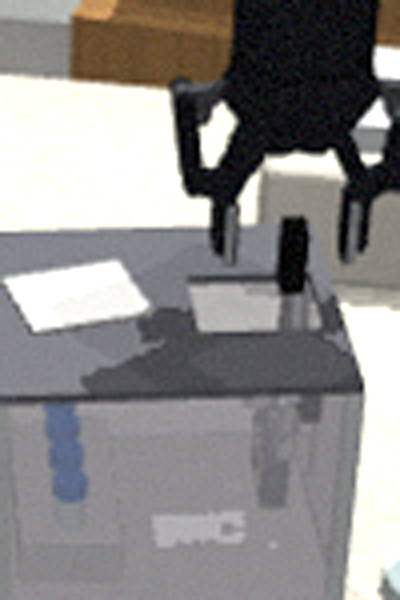

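```bash
python3 -m handwheel '[{"offset":[0,0,-0.01],"spin":0,"grip":0.7},{"offset":[0,0,-0.025],"spin":0,"grip":0.7},{"offset":[0,0,-0.045],"spin":0,"grip":0.7},{"offset":[0,0,-0.07],"spin":0,"grip":0.7},{"offset":[0,0,-0.095],"spin":0,"grip":0.7},{"offset":[0,0,-0.115],"spin":0,"grip":0.7},{"offset":[0,0,-0.12],"spin":0,"grip":0.7},{"offset":[0,0,-0.12],"spin":0,"grip":0.7},{"offset":[0,0,-0.12],"spin":0,"grip":0.7},{"offset":[0,0,-0.12],"spin":0,"grip":0.7},{"offset":[0,0,-0.12],"spin":0,"grip":0.7},{"offset":[0,0,-0.12],"spin":0,"grip":0.7}]'
python3 - <<'E'
from h import *
p=cams.camera("side"); cv2.imwrite("pics/s15f.png",p["color"][:,:,::-1]); crop(p,310,100,75,110,5,"s15.png")
q=[.5426,-.1947,np.radians(194.5)]
c,s=np.cos(q[2]),np.sin(q[2])
def W(x,y,z): return np.array([q[0]+c*x-s*y,q[1]+s*x+c*y,z])
for n,X in (("top of handle",W(.069,0,.214)),("handle bottom",W(.069,0,.174)),("underside",W(.069,0,.025))): print(n,((proj(p,X)-[310,100]+.5)*5).round(0))
print([ (t,[(x["uv"],round(x["confidence"],2)) for x in landmark_of(p,t)[:2]],) for t in("handle","eye","gauge")])
print(((np.array([0,0])+1)))
E
```

```text
time_s: 32.05
eef_pos: [0.4758, -0.2112, 0.4695]
eef_rot: [-0.0, 0.613, 0.79, -0.0]
wrist_force: [-0.7, -0.1, -0.4]
opening: 0.701
top of handle [264. 151.]
handle bottom [258. 231.]
underside [237. 503.]
[('handle', [([364.1, 141.4], 0.66)]), ('eye', [([209.6, 318.7], 0.72)]), ('gauge', [])]
[1 1]
```

View pics/s15.png

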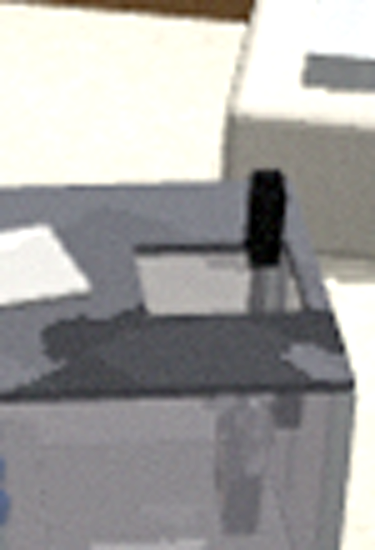

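View pics/s15f.png

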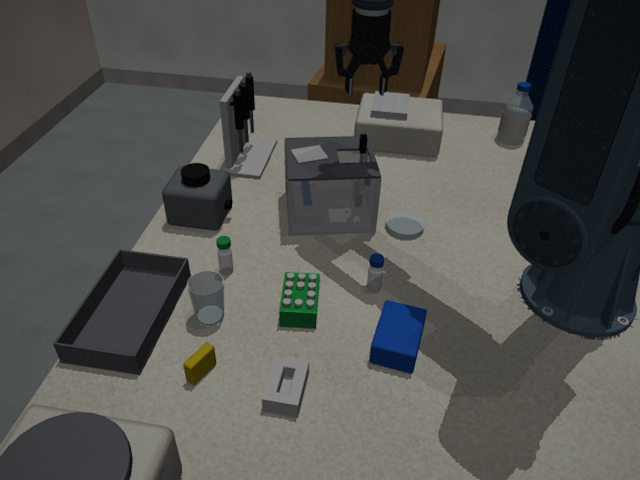

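```bash
python3 -m handwheel '[{"offset":[0.02,0,-0.01],"spin":0,"grip":0.7},{"offset":[0.06,0,-0.02],"spin":0,"grip":0.7},{"offset":[0.1,0,-0.03],"spin":0,"grip":0.7},{"offset":[0.14,0,-0.03],"spin":0,"grip":0.7},{"offset":[0.18,0,-0.03],"spin":0,"grip":0.7},{"offset":[0.22,0,-0.03],"spin":0,"grip":0.7},{"offset":[0.26,0,-0.03],"spin":0,"grip":0.7},{"offset":[0.30,0,-0.03],"spin":0,"grip":0.7},{"offset":[0.33,0,-0.03],"spin":0,"grip":0.7},{"offset":[0.33,0,-0.03],"spin":0,"grip":0.7}]'
python3 - <<'E'
from h import *
P={}
import pickle
for n in("top","side"): P[n]=cams.camera(n)
pickle.dump(P,open("p1.pkl","wb"))
crop(P["top"],425,225,65,60,10,"t16.png"); crop(P["side"],330,115,60,100,6,"s16.png")
print(landmark_of(P["top"],"handle"),landmark_of(P["side"],"handle"))
E
```

```text
time_s: 33.5
eef_pos: [0.3924, 0.1104, 0.5005]
eef_rot: [0.0, 0.611, 0.791, 0.001]
wrist_force: [-0.4, 0.0, -0.4]
opening: 0.703
[{'uv': [459.7, 265.9], 'confidence': 0.59}, {'uv': [458.4, 276.3], 'confidence': 0.25}] [{'uv': [363.6, 141.5], 'confidence': 0.54}]
```

View pics/t16.png

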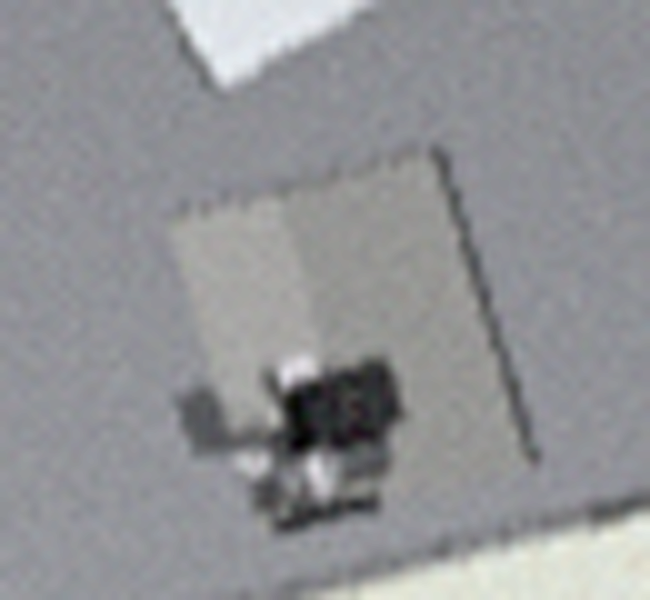

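View pics/s16.png

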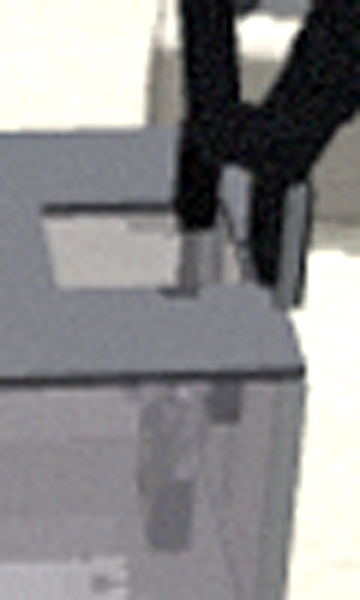

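Run:
```python
from h import *
import pickle
P=pickle.load(open("p1.pkl","rb"))
X,e=tri(P["top"],[459.7,265.9],P["side"],[363.6,141.5]); print("handle",X,e)
print("expected handle mid (upright)",[.4758,-.2112,.194],proj(P["top"],np.array([.4758,-.2112,.194])),proj(P["side"],np.array([.4758,-.2112,.194])))
th=np.radians(194.5); ex=np.array([np.cos(th),np.sin(th),0]); ey=np.array([-np.sin(th),np.cos(th),0])
def corners(R,eye,z0,z1,hx,hy):
    return [eye+R@np.array([sx*hx,sy*hy,z-.066]) for z in(z0,z1) for sx in(1,-1) for sy in(1,-1)]
eye=np.array([.4758,-.2112,.091])
B=np.c_[ex,ey,[0,0,1]]
for roll in (-.2,-.1,-.05,0,.05,.1,.2):
    R=B@Rn.from_euler("x",roll).as_matrix()
    print(roll)
    for n,(u0,v0,s) in (("top",(425,225,10)),("side",(330,115,6))):
        H=np.array([(proj(P[n],c)-[u0,v0]+.5)*s for c in corners(R,eye,.149,.189,.007,.01)]); C=np.array([(proj(P[n],c)-[u0,v0]+.5)*s for c in corners(R,eye,0,.04,.008,.024)])
        print("  ",n,"handle bbox",H.min(0).round(),H.max(0).round(),"case bbox",C.min(0).round(),C.max(0).round())
```

```text
handle [ 0.47081975 -0.19819432  0.19276144] 0.0017254744315902846
expected handle mid (upright) [0.4758, -0.2112, 0.194] [466.0233805  263.84782735] [361.65059694 137.8791072 ]
-0.2
   top handle bbox [414. 309.] [604. 429.] case bbox [ 91. 412.] [364. 551.]
   side handle bbox [161.  58.] [210. 179.] case bbox [141. 415.] [202. 556.]
-0.1
   top handle bbox [376. 322.] [551. 439.] case bbox [114. 408.] [378. 546.]
   side handle bbox [164.  67.] [215. 189.] case bbox [138. 406.] [201. 554.]
-0.05
   top handle bbox [357. 329.] [524. 444.] case bbox [126. 406.] [385. 543.]
   side handle bbox [165.  72.] [217. 195.] case bbox [138. 402.] [200. 552.]
0
   top handle bbox [338. 336.] [496. 449.] case bbox [138. 404.] [391. 540.]
   side handle bbox [167.  78.] [220. 202.] case bbox [137. 398.] [199. 550.]
0.05
   top handle bbox [318. 343.] [467. 454.] case bbox [151. 402.] [398. 537.]
   side handle bbox [169.  85.] [222. 209.] case bbox [136. 393.] [199. 548.]
0.1
   top handle bbox [299. 351.] [438. 460.] case bbox [164. 400.] [404. 534.]
   side handle bbox [170.  93.] [224. 216.] case bbox [135. 389.] [198. 545.]
0.2
   top handle bbox [260. 367.] [379. 470.] case bbox [190. 396.] [416. 527.]
   side handle bbox [173. 112.] [229. 233.] case bbox [133. 380.] [197. 538.]
```

```bash
cat > fit.py <<'E'
from h import *
import sys
from scipy.optimize import minimize
th=np.radians(194.5); B=np.c_[[np.cos(th),np.sin(th),0],[-np.sin(th),np.cos(th),0],[0,0,1]]
def mask(img,box):
    u0,v0,u1,v1=box; g=img[v0:v1,u0:u1].astype(float).mean(2)
    g=cv2.resize(g,None,fx=8,fy=8,interpolation=cv2.INTER_CUBIC); return g
def sil(p,R,eye,box,sh):
    u0,v0,u1,v1=box
    pts=np.array([(proj(p,eye+R@np.array([a*.007,b*.01,z-.066]))+sh-[u0,v0]+.5)*8 for a in(1,-1) for b in(1,-1) for z in(.149,.189)])
    m=np.zeros(((v1-v0)*8,(u1-u0)*8),np.uint8); cv2.fillConvexPoly(m,cv2.convexHull((pts*16).astype(np.int32)),1,shift=4); return cv2.GaussianBlur(m.astype(float),(0,0),4)
def run(views,eye0):
    ms=[]
    for p,img,box,sh in views:
        g=mask(img,box); d=np.clip((45-g)/30,0,1); ms.append(d)
    def cost(x):
        R=B@Rn.from_euler("xy",x[:2]).as_matrix(); eye=eye0+B@np.array([x[2]/100,x[3]/100,0])
        return sum(((sil(p,R,eye,box,sh)-d)**2).mean() for (p,img,box,sh),d in zip(views,ms))
    best=min((minimize(cost,[r,0,0,0][:4],method="Nelder-Mead",options=dict(initial_simplex=np.array([[r,0,0,0],[r+.1,0,0,0],[r,.1,0,0],[r,0,.2,0],[r,0,0,.2]]))) for r in(.05,.15)),key=lambda r:r.fun)
    fixed=minimize(lambda x:cost([x[0],x[1],0,0]),[.1,0],method="Nelder-Mead")
    return best.x,best.fun,fixed.x,fixed.fun
E
python3 - <<'E'
from fit import *
import pickle
P=pickle.load(open("p1.pkl","rb"))
s=cv2.imread("pics/s15f.png")[:,:,::-1]; t=P["top"]["color"]
eye=np.array([.4758,-.2112,.0905])
bt=(450,255,472,275); bs=(354,128,374,158)
print("levels",np.sort(t[255:275,450:472].mean(2).ravel())[[5,50,100,200]],np.sort(s[128:158,354:374].mean(2).ravel())[[5,50,150,300]])
print("handle px top",t[262,455:466].mean(1), "side", s[140,358:370].mean(1))
for sh in ((0,0),(0,.8)):
    print(sh,run([(P["top"],t,bt,np.zeros(2)),(P["side"],s,bs,np.array(sh))],eye))
print("top only",run([(P["top"],t,bt,np.zeros(2))],eye)[2:]); print("side only",run([(P["side"],s,bs,np.array([0,.8]))],eye)[2:])
E
```

```text
levels [10.33333333 26.         44.66666667 73.        ] [ 0.          3.33333333 38.33333333 64.66666667]
handle px top [91.         80.33333333 46.33333333 39.66666667 26.66666667 27.
 24.33333333 25.33333333 23.33333333 56.66666667 76.        ] side [68.         39.          6.33333333  1.66666667  4.66666667  7.66666667
  3.33333333  1.          0.66666667 47.         64.66666667 66.33333333]
(0, 0) (array([ 0.23878124,  0.04981771, -0.5254096 ,  0.76210495]), np.float64(0.04764774568720208), array([ 0.16820641, -0.00401817]), np.float64(0.06324961493240923))
(0, 0.8) (array([ 0.16102164,  0.00571144, -0.0728294 , -0.02445234]), np.float64(0.05302846369317475), array([ 0.16407972, -0.00345098]), np.float64(0.05457497730308419))
top only (array([ 0.16209122, -0.00359964]), np.float64(0.03481674848900183))
side only (array([ 0.17926849, -0.00514256]), np.float64(0.018543081609260163))
```

Run:
```python
from h import *
import pickle
P=pickle.load(open("p0.pkl","rb"))["top"]
def at(c,z):
    u=(np.array(c)+.5)/12-.5+[435,235]; return at_z(P,u,z)
for th in (194.0,194.5):
    t=np.radians(th); ex=np.array([np.cos(t),np.sin(t),0]); ey=np.array([-np.sin(t),np.cos(t),0]); c=np.array([.5426,-.1947,0]); g=np.array([.4758,-.2112,0])
    for n,uv,z in (("lip left",(240,300),.1345),("lip right",(302,290),.1345),("bar mid",(285,380),.1265),("bar at block",(312,448),.1265),("block L",(252,493),.1345),("block R",(384,462),.1345)):
        X=at(uv,z); print(th,n,X[:2].round(4),"cab x,y mm",(1e3*(X-c)@ex).round(1),(1e3*(X-c)@ey).round(1),"gauge rel y",(1e3*(X-g)@ey).round(1))
```

```text
194.0 lip left [ 0.4927 -0.201 ] cab x,y mm 49.9 -5.9 gauge rel y -5.8
194.0 lip right [ 0.4945 -0.2124] cab x,y mm 50.9 5.5 gauge rel y 5.7
194.0 bar mid [ 0.479  -0.2105] cab x,y mm 65.5 -0.1 gauge rel y 0.1
194.0 bar at block [ 0.4665 -0.2149] cab x,y mm 78.7 1.2 gauge rel y 1.4
194.0 block L [ 0.4575 -0.2019] cab x,y mm 84.3 -13.6 gauge rel y -13.4
194.0 block R [ 0.4631 -0.226 ] cab x,y mm 84.7 11.2 gauge rel y 11.3
194.5 lip left [ 0.4927 -0.201 ] cab x,y mm 49.9 -6.4 gauge rel y -5.6
194.5 lip right [ 0.4945 -0.2124] cab x,y mm 51.0 5.1 gauge rel y 5.8
194.5 bar mid [ 0.479  -0.2105] cab x,y mm 65.5 -0.6 gauge rel y 0.1
194.5 bar at block [ 0.4665 -0.2149] cab x,y mm 78.7 0.6 gauge rel y 1.3
194.5 block L [ 0.4575 -0.2019] cab x,y mm 84.2 -14.3 gauge rel y -13.6
194.5 block R [ 0.4631 -0.226 ] cab x,y mm 84.8 10.4 gauge rel y 11.2
```

Run:
```python
from h import *
import pickle
P=pickle.load(open("p1.pkl","rb"))["top"]
crop(P,435,245,45,40,14,"t17.png")
```

```text
(no output)
```

View pics/t17.png

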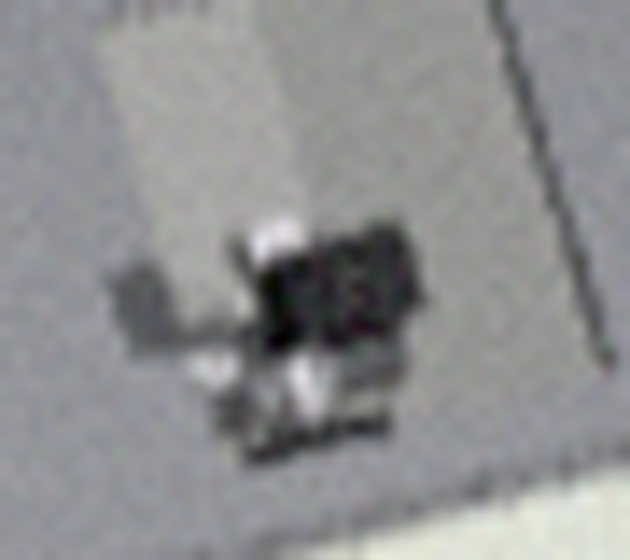

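```bash
python3 -c "
from h import *
need([.4715,-.196,.47],14.4)"
```

```text
t 33.7 pos [0.3936 0.108  0.4999] yaw_y 14.38 tilt [ 4.e-04 -3.e-04 -1.e+00]
offset mm [-3.138e+02 -1.000e-01  3.000e+01] spin -0.0
F [ 0.58  0.03 -0.81] M [-0.    0.02  0.06] open 0.701
```

```bash
python3 -m handwheel '[{"offset":[-0.02,0,0],"spin":0,"grip":0.7},{"offset":[-0.06,0,0],"spin":0,"grip":0.7},{"offset":[-0.11,0,0],"spin":0,"grip":0.7},{"offset":[-0.16,0,0],"spin":0,"grip":0.7},{"offset":[-0.21,0,0],"spin":0,"grip":0.7},{"offset":[-0.25,0,0.01],"spin":0,"grip":0.7},{"offset":[-0.28,0,0.03],"spin":0,"grip":0.7},{"offset":[-0.30,0,0.05],"spin":0,"grip":0.7},{"offset":[-0.31,0,0.065],"spin":0,"grip":0.7},{"offset":[-0.314,0,0.075],"spin":0,"grip":0.7},{"offset":[-0.314,0,0.08],"spin":0,"grip":0.7},{"offset":[-0.314,0,0.08],"spin":0,"grip":0.7}]'
python3 - <<'E'
from h import *
need([.4715,-.196,.348],14.4)
p=cams.camera("side"); crop(p,310,60,80,110,5,"s18.png")
E
```

```text
time_s: 35.2
eef_pos: [0.4718, -0.1951, 0.4198]
eef_rot: [-0.0, 0.613, 0.79, 0.0]
wrist_force: [-0.4, 0.2, -1.1]
opening: 0.704
t 35.2 pos [ 0.4718 -0.1951  0.4198] yaw_y 14.45 tilt [ 1.e-04  1.e-04 -1.e+00]
offset mm [-0.8 -0.5 71.8] spin 0.1
F [-0.39  0.19 -1.08] M [0.03 0.01 0.02] open 0.704
```

View pics/s18.png

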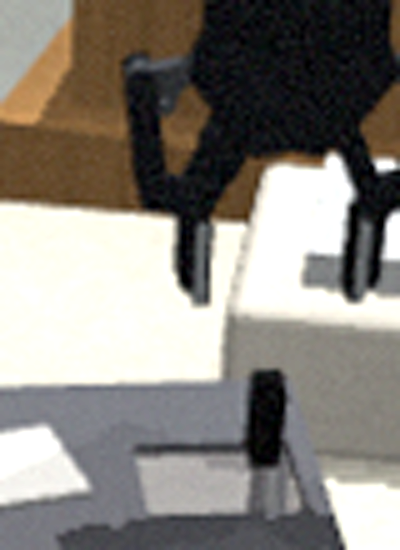

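```bash
python3 -m handwheel '[{"offset":[0,0,0.02],"spin":0,"grip":0.7},{"offset":[0,0,0.04],"spin":0,"grip":0.7},{"offset":[0,0,0.06],"spin":0,"grip":0.7},{"offset":[0,0,0.068],"spin":0,"grip":0.7},{"offset":[0,0,0.07],"spin":0,"grip":0.6},{"offset":[0,0,0.07],"spin":0,"grip":0.4},{"offset":[0,0,0.07],"spin":0,"grip":0.3},{"offset":[0,0,0.07],"spin":0,"grip":0.25},{"offset":[0,0,0.07],"spin":0,"grip":0.2},{"offset":[0,0,0.07],"spin":0,"grip":0.15},{"offset":[0,0,0.07],"spin":0,"grip":0.1},{"offset":[0,0,0.07],"spin":0,"grip":0}]'
python3 - <<'E'
from h import *
need([.4715,-.196,.348],14.4)
p=cams.camera("side"); crop(p,310,80,80,130,4.5,"s19.png")
E
```

```text
time_s: 36.75
eef_pos: [0.4719, -0.1957, 0.3499]
eef_rot: [0.0, 0.613, 0.79, -0.0]
wrist_force: [0.1, -0.1, 1.9]
opening: 0.155
t 36.75 pos [ 0.4719 -0.1957  0.3499] yaw_y 14.42 tilt [ 2.e-04 -2.e-04 -1.e+00]
offset mm [-0.2 -0.4  1.9] spin 0.0
F [ 0.1  -0.11  1.89] M [-0.01  0.14 -0.01] open 0.155
```

View pics/s19.png

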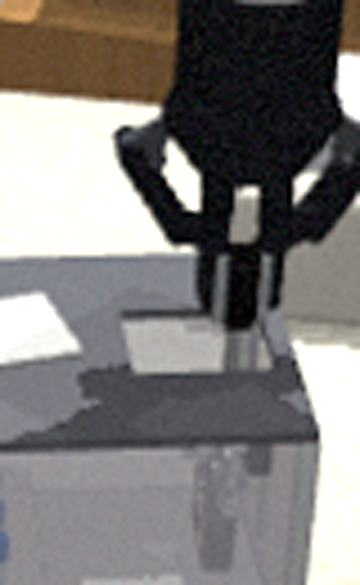

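```bash
python3 -m handwheel '[{"offset":[0,0,-0.001],"spin":0,"grip":0},{"offset":[0,0,-0.002],"spin":0,"grip":0},{"offset":[0,0,-0.0035],"spin":0,"grip":0},{"offset":[0,0,-0.0035],"spin":0,"grip":0}]'|egrep "pos|force";  python3 -m handwheel '[{"offset":[-0.001,0,0],"spin":0,"grip":0},{"offset":[-0.002,0,0],"spin":0,"grip":0},{"offset":[-0.002,0,0],"spin":0,"grip":0},{"offset":[-0.002,0,0.001],"spin":0,"grip":0},{"offset":[-0.002,0,0.002],"spin":0,"grip":0},{"offset":[-0.002,0,0.003],"spin":0,"grip":0},{"offset":[-0.002,0,0.003],"spin":0,"grip":0}]'|egrep "time|pos|force"
```

```text
eef_pos: [0.4718, -0.1957, 0.3532]
wrist_force: [-0.4, -0.2, -0.7]
time_s: 38.17
eef_pos: [0.4723, -0.1976, 0.3503]
wrist_force: [-0.1, -0.2, -0.0]
```

```bash
python3 -m handwheel '[{"offset":[0,0,0.0003],"spin":0,"grip":0},{"offset":[0,0,0.0003],"spin":0,"grip":0.1},{"offset":[0,0,0.0003],"spin":0,"grip":0.18},{"offset":[0,0,0.0003],"spin":0,"grip":0.2},{"offset":[0,0,0.0003],"spin":0,"grip":0.25},{"offset":[0,0,0.0003],"spin":0,"grip":0.35},{"offset":[0,0,0.0003],"spin":0,"grip":0.5},{"offset":[0,0,0.0003],"spin":0,"grip":0.7},{"offset":[0,0,0.0003],"spin":0,"grip":0.7},{"offset":[0,0,-0.01],"spin":0,"grip":0.7},{"offset":[0,0,-0.03],"spin":0,"grip":0.7},{"offset":[0,0,-0.06],"spin":0,"grip":0.7},{"offset":[0,0,-0.09],"spin":0,"grip":0.7},{"offset":[0,0,-0.12],"spin":0,"grip":0.7},{"offset":[0,0,-0.12],"spin":0,"grip":0.7},{"offset":[0,0,-0.12],"spin":0,"grip":0.7}]'
python3 - <<'E'
from fit import *
p=cams.camera("side"); cv2.imwrite("pics/s20f.png",p["color"][:,:,::-1]); crop(p,310,100,75,110,5,"s20.png")
try: print(run([(p,p["color"],(354,122,374,158),np.array([0,.8]))],np.array([.4758,-.2112-.002,.0905]))[2:])
except Exception as e: print(e)
E
```

```text
time_s: 40.17
eef_pos: [0.4721, -0.1975, 0.4697]
eef_rot: [-0.0, 0.613, 0.79, -0.0]
wrist_force: [0.0, 0.3, 0.2]
opening: 0.703
(array([ 0.09830359, -0.01080721]), np.float64(0.01689288025693927))
```

View pics/s20.png

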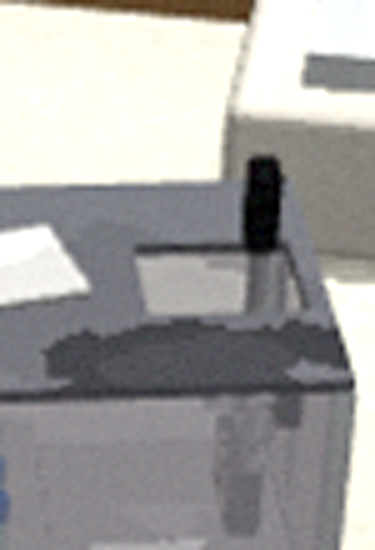

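```bash
python3 -m handwheel '[{"offset":[0,0,-0.01],"spin":0,"grip":0.7},{"offset":[0,0,-0.02],"spin":0,"grip":0.7},{"offset":[0,0,-0.02],"spin":0,"grip":0.7},{"offset":[0,0,-0.02],"spin":0,"grip":0.7},{"offset":[0,0,-0.02],"spin":0,"grip":0.7},{"offset":[0,0,-0.02],"spin":0,"grip":0.7},{"offset":[0,0,-0.02],"spin":0,"grip":0.7},{"offset":[0,0,-0.02],"spin":0,"grip":0.7}]'
python3 - <<'E'
from fit import *
a=cv2.imread("pics/s20f.png").astype(int); old=cv2.imread("pics/s15f.png").astype(int)
for k in range(2):
    p=cams.camera("side"); im=p["color"]
    print(run([(p,im,(354,122,374,158),np.array([0,.8]))],np.array([.4758,-.2112-.002,.0905]))[2:])
    d=np.abs(im[:,:,::-1].astype(int)-a).mean(2)[120:215,345:375]; print("diff to 1.2 s ago",d.mean().round(1),d.max().round(0))
# slide block displacement vs after bottom stop
tm=old[172:188,360:374].astype(np.uint8); r=cv2.matchTemplate(p["color"][164:196,352:382,::-1].copy(),tm,cv2.TM_CCOEFF_NORMED); print(cv2.minMaxLoc(r)[1],cv2.minMaxLoc(r)[3],"expect (8,8)")
E
```

```text
time_s: 41.22
eef_pos: [0.4723, -0.1976, 0.4901]
eef_rot: [-0.0, 0.613, 0.79, 0.0]
wrist_force: [0.2, 0.0, 0.2]
opening: 0.699
(array([ 0.09830359, -0.01080721]), np.float64(0.01649463431853428))
diff to 1.2 s ago 1.8 29.0
(array([ 0.09809213, -0.01091711]), np.float64(0.016496343766968995))
diff to 1.2 s ago 1.8 29.0
0.8051244616508484 (8, 8) expect (8,8)
```

The gauge is at rest, tilted about 0.1 rad, and the slide hasn't moved from its bottom stop. I'm handing the job in.

```bash
python3 -c "
from bench import ctrl
print(ctrl.hand_in()); print(ctrl.get_obs()['time_s'])"
```

```text
the job is handed in; nothing more can be done
None
the job is handed in; nothing more can be done
```

The gauge is hanging by its eye on the hook, with the slide at its bottom stop and the fingers clear. I handed the job in at about 41 s of the 58 s allowed; no verdict is reported.

**What I did:** I gripped the gauge by its handle, lifted it out of the stand and lowered it through the opening. I found the hook's height by touching its lip lightly with the gauge's underside, with the bar top at about 126 mm. Then I threaded the eye over the lip with no side force felt. I drew the hook down at about 6 N until the position stopped changing, at a peak of about 11.5 N, and released the gauge.

**Regrasp:** After the first release the gauge hung tilted by about 0.16 rad, close to the 0.2 limit. I gripped it again, lifted it 3.5 mm, shifted it 2 mm sideways on the bar and released it again.

**Last checks:**
- **Tilt:** about 0.10 rad, measured from the side camera only.
- **At rest:** two further pictures, 1.2 s later, showed the same pose.
- **Slide position:** the slide block is at the same pixels as after it reached the stop. The eye's upper edge works out at about 90 mm from the arm's position, against 91 mm nominal.
- **Bystanders:** a picture after the first release showed everything else where it started. I did not look at the whole bench again after the regrasp.
- **Contact:** wrist force was near zero.

**Disagreement:** The two cameras disagreed by about 8 mm on where the cabinet lies from left to right (world y). I relied on the top view and checked it in the side picture by comparing the gauge with the opening. I saw no sign of contact with the rim.

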